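# Zero the speed dial in the bench drawer

## Robot

A 7-joint arm with a two-finger parallel gripper is mounted at the origin on the work surface. World frame = base frame: x ahead of the robot, y to its left, z up, the work surface at z = 0. Lengths are in m, angles in rad, forces in N, time in s.
With the tool pointing down it reaches from about 0.4 to 0.875 m from the base axis. Payload 19.3 kg.
Tool frame: the origin (TCP) lies on the centre line of the jaws, within the pads' length; the fingertips stand 14 mm ahead of it and the grasp point (between the pads) lies 5 mm behind it; z points along the fingers, y is the line along which they close (so a half turn about z gives the same grasp; the last joint's range is limited). The gripper opens to 85 mm and grips with 20 to 120 N. Pads are 22 mm wide; open, the fingers measure 114 mm over their backs; the gripper's body (76 mm by 85 mm) begins 54 mm behind the grasp point. The pads swing forward as they close: fully open they stand 13 mm farther back than shut.
Start: joints at [-1.305, 0.521, -0.036, 1.599, 0.021, 1.021, -0.113], TCP at [0.206, 0.59, 0.245] pointing down, gripper open.
Joint ranges: [-2.91, 2.91], [-0.3, 2.13], [-1.5, 1.42], [0.17, 2.43], [-1.26, 4.41], [0.16, 1.93], [-2.52, 2.52]. Speed limits (rad/s): [1.89, 1.89, 2.39, 2.39, 3.01, 3.01, 3.01].

## Interface

Orientations are given as [roll, pitch, yaw] about the fixed x, y, z axes, in that order (R = Rz(yaw) Ry(pitch) Rx(roll)).
In Python, from workcell import bot, grab_frame, regions_of gives the robot as it stands. The module is installed in compiled form; this text tells all that it offers.
- The arm moves only by the tool play_rows, never from a script. Its argument "plan" is a list of rows, each a list of 3 entries, a list of its own where there are three numbers: the shift along the tool's x, y, z in units of 2.5 cm (1.0 is 2.5 cm), then the turn, a rotation vector about the tool's x, y, z in units of 0.15 rad (1.0 is 0.15 rad), then the closure, from -1 (fully open) to 1 (shut). In form: [[[tx, ty, tz], [rx, ry, rz], jaw], ...]. A call has 1 to 20 rows; each row shifts and turns the commanded pose from where the row before left it, along the tool's axes as they then stand; what a row does not reach is not made up. A row lasts 1/8 s, in which the tool goes at most 62.5 mm and 10.7 degrees, less where a joint would pass 70% of its speed; a pose out of reach is approached as far as the arm can. A call with a number of a shift or a turn outside -1 to 1 is refused whole. A call with a gripper value outside its range is refused whole. The fingers move at their own pace and stop on an object; "newtons" is the grip in N (left out, the last holds). Time passes only in rows, so rows that do not move let the fingers close. It gives the time, the measured TCP pose, the force, the opening and the grip force at its end, in the units of the state.
- bot.observe(): the state, without advancing time (a new reading comes with each control period).
- grab_frame(name): name is "scene" or "top" or "wrist"; returns a dict with "pixels" (480x640x3 uint8, red, green, blue), "depth" (480x640 float32, m along the optical axis (not along the pixel's ray), 0 where there is no reading), "camera_matrix" (3x3 intrinsics, pixels), "R" (3x3) and "t" (3): a world point X has camera coordinates R X + t. Camera axes: x right, y down, z forward; pixel columns grow to the right and rows downward; lengths in m; the calibration is good to about 2 mm. The wrist camera is an equidistant fisheye: a pixel r from the principal point sees the ray r / f radians off the axis. A picture is of the moment at which its call begins.
- bot.job_done(): hands the job in; it is judged then, once.
Trained networks look in the newest picture that a camera, given by its name, has taken for a name from the list of things; names that differ only in an ending like _2 or _b are one class to them, and where a whole thing is asked for, a point or a joint stands for the part that bears it (a point fixed in the world has none). Each returns a list of dicts, best first, with "p" (0 to 1); they miss things now and then, are a little off and sometimes report something else, mostly with a low value. They report only what shows in the picture. A call takes as long as a camera call. They do not tell look-alikes from the thing itself.
- regions_of(thing, camera): "mask" (480x640 bool, what is visible of it) and "box" ([left, top, right, bottom] in pixels, round what is visible of it).
The state is a dict: "clock": time; "qpos": joint angles; "qd": joint speeds; "joint_efforts": joint torques, N m; "position": TCP position; "tool_rot": TCP orientation; "force": force on the tool from outside, world axes, zero at the start; "moment": the same for the moment, N m; "grip_width": finger opening in m; "finger_force": force on a finger pad.
Only numpy, scipy, OpenCV 4.12 (cv2) and the standard library are available. Lean on these libraries where they do the work, as an engineer would, in place of code of your own. Each camera call takes 0.05 s, during which the arm holds its last target. There are 200 camera calls.

## Task

The polishing motor's speed dial is kept out of the dust in the drawer with the upright D-shaped pull. Carry the punch stand that blocks this drawer over to the middle of the black rubber pad and leave it standing there, then pull the drawer well open and turn the dial back until its pointer stands on the zero mark. Let go of the dial and push the drawer fully shut again; do not let the drawer run into the stand, and leave the other drawer and everything else as it is.

Things in the scene. Friction and masses are not known exactly. Their poses are not given: they have to be found in the camera images.
- punch_stand: Loose wooden punch stand that blocks the drawer with the D-shaped pull: block 150 (x) x 50 (y) x 40 mm (z), eight steel punches standing in its two ends (tops up to 90 mm), in its middle an upright carrying paddle 46 (x) x 16 mm (y), z = 40 to 118 mm, to lift it by (squeeze along y). About 0.45 kg. Origin: centre of the underside.
- pad: Flat square black rubber pad fixed to the bench, 160 x 160 x 5 mm. Origin: centre of its underside (its top is 5 mm higher).
- chest: Fixed plywood chest whose drawer has an upright D-shaped steel pull: 240 mm deep (x), 200 mm wide (y). Origin: on the table, under the middle of its front face, which looks to -x. A deck over the drawer (z = 160 to 175 mm, 220 mm wide) overhangs to x = -37 mm: a vertical gripper cannot come down on the pull, the tool must lean back from the chest 30 to 45 degrees.
- drawer (a joint): Opening of that drawer (m): 0 fully shut, 0.18 at its stop; it slides along the chest's -x. Drawer front 196 mm wide, 78 mm tall (42 to 120 mm above the table), 15 mm thick; drawer sides rise to 84 mm above the table.
- drawer_handle (a point): Middle of the upright bar of the D-shaped pull, 85 mm above the table, 45 mm out from the drawer front; moves with the drawer. Bar 11 mm thick, 50 mm tall (60 to 110 mm above the table), joined to the front by level arms at its top and bottom. Axes as the chest's.
- dial (a joint): Angle of the speed dial in that drawer (rad): 0 when its pointer stands on the zero mark, grows clockwise seen from above. No stop at zero (it turns from -2.4 to 2.4).
- dial_grip (a point): Point on the dial's upright axis, inside its grip bar, 105 mm above the table, 70 mm behind the drawer front's outer face; moves with drawer and dial. Black disc 68 mm across (top at 83 mm) with a grip bar 58 mm long (point x), 16 mm thick (y), top at 115 mm, on a dark steel box 96 x 120 mm (top at 75 mm). The pointer, a white line on the bar and disc, points along -x.
- dial_tip (a point): End of the dial's pointer, on the disc's rim, 34 mm from its axis.
- zero_mark (a point): The zero mark: the longest and broadest white line of the scale round the dial, on the side of the drawer front, 42 mm from the dial's axis.
- chest2: The other fixed plywood chest, 170 mm wide, otherwise alike (same deck and overhang); its drawer has a round wooden knob. Origin: on the table, under the middle of its front face, which looks to -x. Not to be opened.
- drawer2 (a joint): Opening of the other chest's drawer (m): 0 shut.
- drawer2_knob (a point): Middle of the round knob (38 mm across) of the other chest's drawer, 85 mm above the table.
- jar: Bystander: closed glass jar with a steel lid, 54 mm across, 85 mm tall. Origin: centre of the underside.
- tin: Bystander: closed tin, 60 mm across, 65 mm tall. Origin: centre of the underside.
- hammer: Bystander: hammer lying flat, 260 mm long along its x, handle 26 mm thick. Origin: centre of the underside.
- mug: Bystander: white mug, 80 mm across, 90 mm tall, handle at +y. Origin: centre of the underside.
- screwdriver: Bystander: black-handled screwdriver lying flat, 200 mm long along its x. Origin: centre of the underside.
- mallet: Bystander: wooden mallet standing on its head, handle up: head 56 mm across, 200 mm tall in all. Origin: centre of the underside.
There are look-alikes about, which are no part of the job. Leave any green or purple look-alike of the punch_stand alone. Several things have the shape of the pad; the one meant has the colours described above.

How it is judged:
By the outcome, as a careful person would: the job done as asked, in the order asked, and still so for the second after the job is handed in, with the robot touching nothing.
It also fails if it takes over 72 s, if anything falls off the work surface, if the arm or the gripper's body presses on something with over 40 N, if the wrist force passes 120 N, or if a joint passes its speed limit or range.

## Working session

There is one attempt and no reset: what is moved stays moved. The work goes in short steps, Python scripts to look and compute and a tool call to move; the robot and the scene stay as the last step left them, time stands still between calls to the robot, and variables do not carry over. Pictures are saved under pics/ and viewed, at most 10 in all, crops included, and the job is handed in when it is done.

Besides the shell and the picture viewer there is one more tool, called as name([rows], argument=value, ...), one row to a line, values as JSON. play_rows: Moves the arm, as the interface text tells. Its arguments: {"type":"object","properties":{"plan":{"type":"array"},"newtons":{"type":"number"}},"required":["plan"]}

```bash
mkdir -p pics; cat > h.py <<'E'
import numpy as np, cv2
from workcell import bot, grab_frame, regions_of
def cloud(f):
    d=f["depth"];K=np.array(f["camera_matrix"]);v,u=np.mgrid[:480,:640]
    c=np.stack([(u-K[0,2])*d/K[0,0],(v-K[1,2])*d/K[1,1],d],-1)
    return (c-np.array(f["t"]))@np.array(f["R"])
def save(f,n): cv2.imwrite(f"pics/{n}.png",cv2.cvtColor(f["pixels"],cv2.COLOR_RGB2BGR))
E
python3 - <<'E'
from h import *
print(bot.observe())
for cam in("scene","top"):
    f=grab_frame(cam);save(f,cam+"0");P=cloud(f);np.savez(cam+"0.npz",P=P,d=f["depth"],px=f["pixels"])
    print(cam,np.round(-np.array(f["R"]).T@f["t"],3))
    for th in "punch_stand pad chest drawer_handle chest2 drawer2_knob jar tin hammer mug screwdriver mallet".split():
        for r in regions_of(th,cam)[:4]:
            m=r["mask"]&(f["depth"]>0);q=P[m]
            if len(q): print(th,round(r["p"],2),np.round(r["box"]).astype(int),"med",np.round(np.median(q,0),3),"lo",np.round(np.percentile(q,3,0),3),"hi",np.round(np.percentile(q,97,0),3),f["pixels"][m].mean(0).astype(int))
E
```

```text
{'clock': 0.0, 'qpos': array([-1.30519024,  0.52202766, -0.03631016,  1.59995763,  0.02121288,
        1.02109744, -0.11279154]), 'qd': array([-9.23769290e-04,  6.70688596e-04, -1.89269632e-03, -7.77417532e-06,
       -4.79544362e-04,  1.05852943e-03,  9.65200621e-04]), 'joint_efforts': array([-1.25390226e-03, -9.27109909e+01,  1.97912291e+00, -3.69929266e+01,
        1.78381690e-02,  8.03902483e-03, -1.94923011e-06]), 'position': array([0.20590298, 0.5897942 , 0.24473545]), 'tool_rot': array([-3.14049210e+00,  9.70374325e-05,  2.80577598e+00]), 'force': array([-0.39813803, -0.60636137, -0.06679408]), 'moment': array([-0.00599757,  0.00216591, -0.05569578]), 'finger_force': 0.0, 'grip_width': 0.08523069407456435}
scene [ 1.11  -0.082  1.341]
punch_stand 0.74 [356 231 425 275] med [0.55  0.175 0.04 ] lo [0.519 0.108 0.003] hi [0.573 0.247 0.117] [137 110  80]
punch_stand 0.74 [408 160 439 227] med [0.415 0.29  0.041] lo [0.34  0.252 0.012] hi [0.466 0.343 0.118] [100  45 120]
punch_stand 0.68 [293 163 353 212] med [0.346 0.06  0.041] lo [0.29  0.    0.007] hi [0.393 0.119 0.116] [ 29 
[... 3346 characters left out ...]
67 473 195] med [ 0.662 -0.333  0.063] lo [ 0.638 -0.364  0.   ] hi [ 0.692 -0.31   0.071] [171 171 174]
tin 0.87 [447 169 471 194] med [ 0.662 -0.333  0.063] lo [ 0.638 -0.362  0.017] hi [ 0.689 -0.31   0.071] [173 175 179]
hammer 0.62 [494 251 532 350] med [ 0.39  -0.478  0.024] lo [ 0.241 -0.51   0.012] hi [ 0.486 -0.44   0.031] [167 140 114]
mug 0.86 [102 267 149 308] med [0.38  0.503 0.036] lo [ 0.342  0.451 -0.   ] hi [0.424 0.531 0.093] [144 144 141]
screwdriver 0.76 [502 168 514 236] med [ 0.584 -0.464  0.021] lo [ 0.53  -0.479  0.008] hi [ 0.684 -0.455  0.03 ] [50 45 45]
mallet 0.61 [108 186 146 215] med [0.6   0.479 0.062] lo [0.579 0.46  0.014] hi [0.627 0.504 0.201] [124  97  67]
```

View pics/scene0.png

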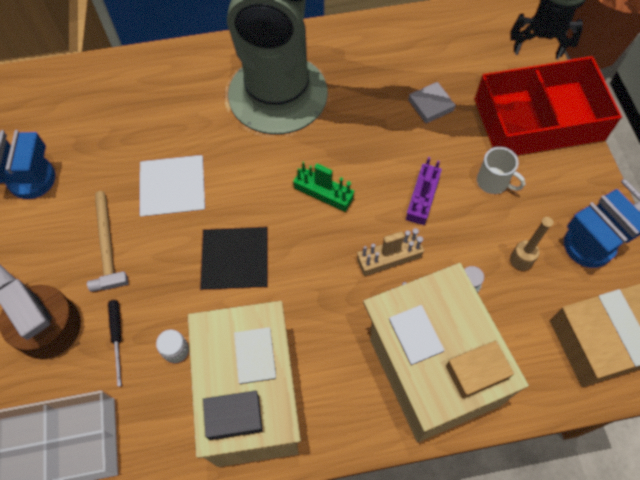

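View pics/top0.png

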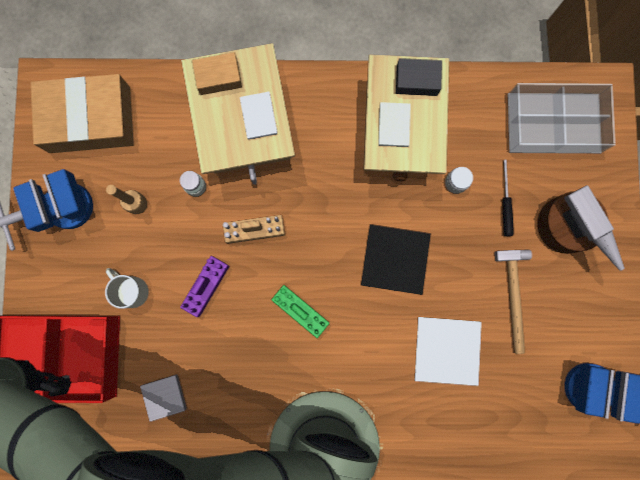

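```bash
python3 - <<'E'
from h import *
D={c:np.load(c+"0.npz") for c in("scene","top")}
def rect(P,m,zr):
    q=P[m&(P[...,2]>zr[0])&(P[...,2]<zr[1])]
    (c,s,a)=cv2.minAreaRect((q[:,:2]*1000).astype(np.float32)); print(len(q),np.round(c,1),np.round(s,1),round(a,1)," z",np.round(np.median(q[:,2]),4)); 
for c in D:
    P=D[c]["P"];px=D[c]["px"].astype(int);ok=D[c]["d"]>0
    box=lambda x0,x1,y0,y1:ok&(P[...,0]>x0)&(P[...,0]<x1)&(P[...,1]>y0)&(P[...,1]<y1)
    print(c)
    b=box(.45,.62,.08,.27)
    print("block");rect(P,b,(.030,.045)); print("paddle top");rect(P,b,(.112,.125)); print("all>.03");rect(P,b,(.03,.2))
    print("pad");rect(P,box(.36,.58,-.28,-.08)&(px.max(-1)<75),(-.004,.012))
    print("deckR");rect(P,box(.6,1.0,.06,.35),(.168,.182))
    print("deckL");rect(P,box(.6,1.0,-.3,-.06),(.168,.182))
    print("handle");rect(P,box(.60,.675,.12,.24),(.1,.13))
    # deck front edge: line fit, smallest x per y bin
    for y0,y1 in((.09,.33),(-.28,-.09)):
        q=P[box(.6,1.0,y0,y1)&(P[...,2]>.165)&(P[...,2]<.185)]
        bins=np.arange(y0,y1,.01);pts=[(y+.005,np.percentile(q[(q[:,1]>=y)&(q[:,1]<y+.01),0],2)) for y in bins if ((q[:,1]>=y)&(q[:,1]<y+.01)).sum()>10]
        pts=np.array(pts);print("edge",np.round(np.polyfit(pts[:,0],pts[:,1],1),3),np.round(pts[[0,-1]],3))
E
```

```text
scene
block
840 [512.8 188.7] [105.7 176.6] 9.1  z 0.0381
paddle top
121 [541.2 180.4] [15.8 44.7] 9.0  z 0.1166
all>.03
1578 [512.4 188.5] [107.2 175.5] 8.2  z 0.0428
pad
3772 [ 469.1 -181.4] [154.1 159.8] 81.4  z 0.004
deckR
11430 [808.7 208.7] [278.  222.2] 11.4  z 0.1739
deckL
9949 [ 798.2 -188.3] [190.7 279. ] 87.7  z 0.1741
handle
9 [651.5 176.6] [8.2 5.7] 86.6  z 0.1123
edge [0.157 0.656] [[0.095 0.694]
 [0.325 0.824]]
edge [0.038 0.673] [[-0.275  0.666]
 [-0.095  0.669]]
top
block
774 [528.3 199. ] [ 90.4 193.8] 26.8  z 0.0395
paddle top
119 [538.5 182.1] [16.2 46.1] 8.2  z 0.1167
all>.03
1209 [528.3 199. ] [ 90.4 193.8] 26.8  z 0.0419
pad
3670 [ 465.4 -181.4] [158.8 158.7] 81.6  z 0.005
deckR
7901 [806.9 209.8] [279.5 220.3] 11.4  z 0.1747
deckL
6412 [ 796.2 -187. ] [190.6 279.4] 87.7  z 0.1747
handle
56 [660.8 180.4] [28.9 11.1] 9.6  z 0.1127
edge [0.143 0.653] [[0.095 0.69 ]
 [0.325 0.811]]
edge [0.034 0.666] [[-0.275  0.662]
 [-0.095  0.663]]
```

The top view shows the tan stand at pixel (253,229), in front of the chest with the D-pull (252,175). The black pad is at (395,258). Green and purple stands and the white pad are the look-alikes. The stand sits at about (0.540, 0.181) with its long axis at 98.5°. The pad is at (0.467, -0.181) and the chest yaw is 11.4°.

play_rows([
  [[0, 0, 0], [0, 0, 0.9], -1],
  [[0, 0, 0], [0, 0, 0.9], -1],
  [[0, 0, 0], [0, 0, 0.9], -1],
  [[0, 0, 0], [0, 0, 0.9], -1],
  [[0, 0, 0], [0, 0, 0.9], -1],
  [[0, 0, 0], [0, 0, 0.9], -1],
  [[0, 0, 0], [0, 0, 0.9], -1],
  [[0, 0, 0], [0, 0, 0.95], -1],
  [[-0.9, 0.54, 0], [0, 0, 0], -1],
  [[-0.9, 0.54, 0], [0, 0, 0], -1],
  [[-0.9, 0.54, 0], [0, 0, 0], -1],
  [[-0.9, 0.54, 0], [0, 0, 0], -1],
  [[-0.9, 0.54, 0], [0, 0, 0], -1],
  [[-0.9, 0.54, 0], [0, 0, 0], -1],
  [[-0.9, 0.54, 0], [0, 0, 0], -1],
  [[-0.9, 0.54, 0], [0, 0, 0], -1],
  [[-0.9, 0.54, 0], [0, 0, 0], -1],
  [[-0.9, 0.54, 0], [0, 0, 0], -1],
  [[-0.9, 0.54, 0], [0, 0, 0], -1],
  [[-0.9, 0.54, 0], [0, 0, 0], -1],
], newtons=60)

```text
clock: 3.8
position: [0.4069, 0.3446, 0.2456]
tool_rot: [3.141, -0.0, 1.718]
force: [0.4, -0.0, -0.7]
grip_width: 0.0855
finger_force: 0.0
```

```bash
cat >> h.py <<'E'
from scipy.spatial.transform import Rotation as Ro
def to(p,rpy=None):
    s=bot.observe();R=Ro.from_euler("xyz",s["tool_rot"]);T=R if rpy is None else Ro.from_euler("xyz",rpy)
    w=(R.inv()*T).as_rotvec()/.15
    print("clk",round(s["clock"],2),"pos",np.round(s["position"],4),"rot",np.round(s["tool_rot"],3),"q",np.round(s["qpos"],2),"F",np.round(s["force"],1),"w",round(s["grip_width"],4))
    print("turn first",np.round(w,2),"then shift",np.round(T.inv().apply(np.array(p)-s["position"])/.025,2))
E
python3 -c "
from h import *
to([.54,.181,.085],[np.pi,0,np.radians(98.5)])"
```

```text
clk 3.8 pos [0.4069 0.3446 0.2456] rot [ 3.141 -0.     1.718] q [-1.03  0.39  0.29  1.85 -0.14  0.92 -0.53] F [ 0.4 -0.  -0.7] w 0.0855
turn first [ 0.   -0.   -0.01] then shift [-7.26  4.3   6.42]
```

play_rows([
  [[-0.9, 0.54, 0], [0, 0, 0], -1],
  [[-0.9, 0.54, 0], [0, 0, 0], -1],
  [[-0.9, 0.54, 0], [0, 0, 0], -1],
  [[-0.9, 0.54, 0], [0, 0, 0], -1],
  [[-0.9, 0.54, 0], [0, 0, 0], -1],
  [[-0.9, 0.54, 0], [0, 0, 0], -1],
  [[-0.9, 0.54, 0], [0, 0, 0], -1],
  [[-0.95, 0.5, 0], [0, 0, 0], -1],
  [[0, 0, 0.8], [0, 0, 0], -1],
  [[0, 0, 0.8], [0, 0, 0], -1],
  [[0, 0, 0.8], [0, 0, 0], -1],
  [[0, 0, 0.6], [0, 0, 0], -1],
  [[0, 0, 0], [0, 0, 0], -1],
])

```text
clock: 5.42
position: [0.538, 0.1823, 0.1697]
tool_rot: [-3.14, 0.0, 1.718]
force: [0.2, -0.4, 0.2]
grip_width: 0.0853
finger_force: 0.0
```

```bash
python3 -c "
from h import *
to([.54,.181,.085],[np.pi,0,np.radians(98.5)])
f=grab_frame('top');save(f,'top1')
f=grab_frame('wrist');save(f,'w1')
"
```

```text
clk 5.42 pos [0.538  0.1823 0.1697] rot [-3.14   0.     1.718] q [-0.64  0.55  0.3   1.83 -0.21  0.79 -0.09] F [ 0.2 -0.4  0.2] w 0.0853
turn first [-0.01  0.   -0.01] then shift [-0.06  0.07  3.39]
```

play_rows([
  [[-0.06, 0.07, 0.7], [0, 0, 0], -1],
  [[0, 0, 0.7], [0, 0, 0], -1],
  [[0, 0, 0.7], [0, 0, 0], -1],
  [[0, 0, 0.7], [0, 0, 0], -1],
  [[0, 0, 0.6], [0, 0, 0], -1],
  [[0, 0, 0], [0, 0, 0], 1],
  [[0, 0, 0], [0, 0, 0], 1],
  [[0, 0, 0], [0, 0, 0], 1],
  [[0, 0, 0], [0, 0, 0], 1],
  [[0, 0, 0], [0, 0, 0], 1],
  [[0, 0, 0], [0, 0, 0], 1],
  [[0, 0, 0], [0, 0, 0], 1],
  [[0, 0, 0], [0, 0, 0], 1],
  [[0, 0, -0.5], [0, 0, 0], 1],
  [[0, 0, -0.8], [0, 0, 0], 1],
  [[0, 0, -0.8], [0, 0, 0], 1],
  [[0, 0, -0.9], [0, 0, 0], 1],
], newtons=60)

```text
clock: 7.65
position: [0.5399, 0.1818, 0.1613]
tool_rot: [-3.141, 0.0, 1.718]
force: [-0.9, 0.6, -4.9]
grip_width: 0.0152
finger_force: 59.1
```

```bash
python3 -c "
from h import *
to([.467,-.181,.092],[np.pi,0,np.radians(98.5)])
f=grab_frame('top');save(f,'top2');P=cloud(f);z=P[...,2];b=(f['depth']>0)&(abs(P[...,0]-.54)<.1)&(abs(P[...,1]-.18)<.12)&(z>.09)&(z<.12)
print(b.sum(),np.round(np.median(P[b],0),3))
"
```

```text
clk 7.65 pos [0.5399 0.1818 0.1613] rot [-3.141  0.     1.718] q [-0.64  0.56  0.29  1.84 -0.22  0.78 -0.08] F [-0.9  0.6 -4.9] w 0.0152
turn first [-0.    0.   -0.01] then shift [-13.92  -5.03   2.77]
282 [0.544 0.128 0.115]
```

View pics/top2.png

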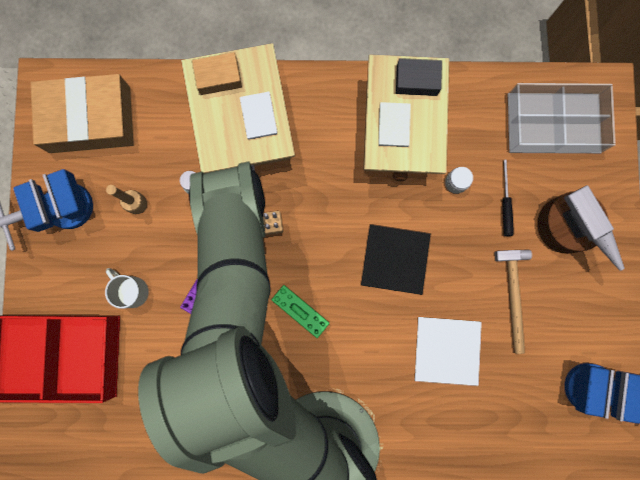

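The stand is lifted (width 15 mm, about 5 N extra load). Next I carry it to the pad.

play_rows([
  [[-0.5, -0.18, 0], [0, 0, 0], 1],
  [[-0.8, -0.29, 0], [0, 0, 0], 1],
  [[-0.9, -0.32, 0], [0, 0, 0], 1],
  [[-0.9, -0.32, 0], [0, 0, 0], 1],
  [[-0.9, -0.32, 0], [0, 0, 0], 1],
  [[-0.9, -0.32, 0], [0, 0, 0], 1],
  [[-0.9, -0.32, 0], [0, 0, 0], 1],
  [[-0.9, -0.32, 0], [0, 0, 0], 1],
  [[-0.9, -0.32, 0], [0, 0, 0], 1],
  [[-0.9, -0.32, 0], [0, 0, 0], 1],
  [[-0.9, -0.32, 0], [0, 0, 0], 1],
  [[-0.9, -0.32, 0], [0, 0, 0], 1],
  [[-0.9, -0.32, 0], [0, 0, 0], 1],
  [[-0.9, -0.32, 0], [0, 0, 0], 1],
  [[-0.8, -0.29, 0], [0, 0, 0], 1],
  [[-0.6, -0.22, 0], [0, 0, 0], 1],
  [[-0.4, -0.15, 0], [0, 0, 0], 1],
  [[0, 0, 0], [0, 0, 0], 1],
  [[0, 0, 0], [0, 0, 0], 1],
])

```text
clock: 10.07
position: [0.4686, -0.1793, 0.1602]
tool_rot: [3.142, -0.0, 1.719]
force: [-0.1, 0.3, -5.5]
grip_width: 0.0152
finger_force: 59.2
```

```bash
python3 -c "
from h import *
to([.467,-.181,.091],[np.pi,0,np.radians(98.5)])
"
```

```text
clk 10.07 pos [ 0.4686 -0.1793  0.1602] rot [ 3.142 -0.     1.719] q [ 0.02  0.47  0.3   2.01 -0.21  0.69  0.6 ] F [-0.1  0.3 -5.5] w 0.0152
turn first [ 0. -0. -0.] then shift [-0.06 -0.07  2.77]
```

play_rows([
  [[-0.06, -0.07, 0.7], [0, 0, 0], 1],
  [[0, 0, 0.7], [0, 0, 0], 1],
  [[0, 0, 0.6], [0, 0, 0], 1],
  [[0, 0, 0.4], [0, 0, 0], 1],
  [[0, 0, 0.2], [0, 0, 0], 1],
  [[0, 0, 0.15], [0, 0, 0], 1],
  [[0, 0, 0], [0, 0, 0], 1],
  [[0, 0, 0], [0, 0, 0], -1],
  [[0, 0, 0], [0, 0, 0], -1],
  [[0, 0, 0], [0, 0, 0], -1],
  [[0, 0, 0], [0, 0, 0], -1],
  [[0, 0, 0], [0, 0, 0], -1],
  [[0, 0, -0.5], [0, 0, 0], -1],
  [[0, 0, -0.9], [0, 0, 0], -1],
  [[0, 0, -0.9], [0, 0, 0], -1],
  [[0, 0, -0.9], [0, 0, 0], -1],
  [[0, 0, -0.9], [0, 0, 0], -1],
  [[0, 0, 0], [0, 0, 0], -1],
])

```text
clock: 12.32
position: [0.4676, -0.182, 0.196]
tool_rot: [3.139, 0.001, 1.718]
force: [-0.5, -0.7, -0.6]
grip_width: 0.0856
finger_force: 0.0
```

```bash
cat > kin.py <<'E'
import numpy as np, itertools
from scipy.spatial.transform import Rotation as Ro
from scipy.optimize import least_squares
def fk(q,par,sg):
    h,a,b,d,o1,o7,ea,eb=par; q=np.array(q)*sg
    R=Ro.from_euler("z",o1); p=np.array([0,0,h])
    R=R*Ro.from_euler("z",q[0])*Ro.from_euler("y",q[1])*Ro.from_euler("z",q[2]); p=p+R.apply([ea,0,a])
    R=R*Ro.from_euler("y",q[3]); p=p+R.apply([eb,0,0])
    R=R*Ro.from_euler("z",q[4]); p=p+R.apply([0,0,b])
    R=R*Ro.from_euler("y",q[5])*Ro.from_euler("z",q[6]+o7); p=p+R.apply([0,0,d])
    return p,R
E
python3 - <<'E'
from h import *; from kin import *
s=bot.observe(); to(s["position"])
data=[([-1.30519024,.52202766,-.03631016,1.59995763,.02121288,1.02109744,-.11279154],[.2059,.5898,.2447],[-3.1405,0,2.8058]),
([-1.03,.39,.29,1.85,-.14,.92,-.53],[.4069,.3446,.2456],[3.141,0,1.718]),([-.64,.55,.3,1.83,-.21,.79,-.09],[.538,.1823,.1697],[-3.14,0,1.718]),
([.02,.47,.3,2.01,-.21,.69,.6],[.4686,-.1793,.1602],[3.142,0,1.719]),(s["qpos"],s["position"],s["tool_rot"])]
best=[]
for sg in itertools.product([1,-1],repeat=4):
    S=np.array([sg[0],1,sg[1],1,sg[2],1,sg[3]])
    def f(par):
        r=[]
        for q,p,e in data:
            P,R=fk(q,par,S); r+=list(P-p)+list(.3*(R.inv()*Ro.from_euler("xyz",e)).as_rotvec())
        return r
    for o7 in(0,1.57,3.14,-1.57):
        x=least_squares(f,[.35,.4,.4,.2,0,o7,0,0]);best.append((x.cost,sg,x.x))
best.sort(key=lambda t:t[0])
for b in best[:4]: print(b[0],b[1],np.round(b[2],3))
np.savez("kin.npz",sg=best[0][1],par=best[0][2])
f=grab_frame("top");save(f,"top3")
E
```

```text
clk 12.32 pos [ 0.4676 -0.182   0.196 ] rot [3.139e+00 1.000e-03 1.718e+00] q [ 0.    0.41  0.33  1.99 -0.19  0.77  0.59] F [-0.5 -0.7 -0.6] w 0.0856
turn first [0. 0. 0.] then shift [0. 0. 0.]
3.917278301065702e-05 (-1, -1, -1, -1) [-0.592  0.495  0.408 -0.642 -0.099  1.471  0.035  0.002]
3.917278301066166e-05 (-1, -1, -1, -1) [-0.592  0.495  0.408 -0.642 -0.099  1.471  0.035  0.002]
3.9172783010669334e-05 (-1, -1, -1, -1) [-0.592  0.495  0.408 -0.642 -0.099  1.471  0.035  0.002]
3.9172783010674023e-05 (-1, -1, -1, -1) [-0.592  0.495  0.408 -0.642 -0.099  1.471  0.035  0.002]
```

```bash
cat >> kin.py <<'E'
lo=np.array([-2.91,-.3,-1.5,.17,-1.26,.16,-2.52]);hi=np.array([2.91,2.13,1.42,2.43,4.41,1.93,2.52])
K=np.load("kin.npz") ;S=-np.ones(7);S[[1,3,5]]=1
def par(d):
    p=K["par"].copy();p[0]=p[0]-p[3]+d;p[3]=d;return p
def ik(p,R,d,seeds):
    out=[]
    for s in seeds:
        f=lambda q:np.r_[(lambda P:np.r_[P[0]-p,.3*(P[1].inv()*R).as_rotvec()])(fk(q,par(d),S))]
        x=least_squares(f,np.clip(s,lo+.02,hi-.02),bounds=(lo+.02,hi-.02))
        if x.cost<1e-6: out.append(x.x)
    return out
def chestR(lean,flip=0,yaw=11.4):
    return Ro.from_euler("z",yaw,degrees=True)*Ro.from_euler("y",-lean,degrees=True)*Ro.from_euler("xz",[180,180*flip],degrees=True)
E
python3 - <<'E'
from kin import *
q0=[0,.41,.33,1.99,-.19,.77,.59];rng=np.random.default_rng(0)
print(chestR(40).apply([0,0,1]),chestR(40).apply([0,1,0]))
seeds=[q0]+list(rng.uniform(lo,hi,(14,7)))
h=np.array([.6497,.177,.088])
for d in(.22,.3):
  for lean in(32,40,45):
    for flip in(0,1):
      o=ik(h,chestR(lean,flip),d,seeds); o.sort(key=lambda q:np.abs(q-q0).max())
      print(d,lean,flip,len(o),[list(np.round(q,2)) for q in o[:2]])
E
```

```text
[ 0.63010617  0.12705169 -0.76604444] [ 1.97657340e-01 -9.80271175e-01  9.71445147e-17]
0.22 32 0 0 []
0.22 32 1 3 [[np.float64(-0.19), np.float64(0.72), np.float64(-0.25), np.float64(1.89), np.float64(1.68), np.float64(0.18), np.float64(-0.2)], [np.float64(0.35), np.float64(1.05), np.float64(-1.07), np.float64(1.89), np.float64(1.83), np.float64(0.77), np.float64(0.04)]]
0.22 40 0 2 [[np.float64(-0.34), np.float64(0.71), np.float64(-0.06), np.float64(1.96), np.float64(2.79), np.float64(0.24), np.float64(1.78)], [np.float64(-1.07), np.float64(0.99), np.float64(0.95), np.float64(1.96), np.float64(4.14), np.float64(0.59), np.float64(-0.04)]]
0.22 40 1 5 [[np.float64(0.35), np.float64(1.06), np.float64(-1.05), np.float64(1.96), np.float64(2.12), np.float64(0.78), np.float64(-0.2)], [np.float64(0.5), np.float64(1.48), np.float64(-1.46), np.float64(1.96), np.float64(2.21), np.float64(1.2), np.float64(0.13)]]
0.22 45 0 4 [[np.float64(0.15), np.float64(0.87), np.float64(-0.71), np.float64(2.0), np.float64(2.39), np.float64(0.6), np.float64(2.48)], [np.float64(-0.02), np.float64(0.79), np.fl
[... 1270 characters left out ...]
t64(0.84), np.float64(-0.36)], [np.float64(0.18), np.float64(0.87), np.float64(-0.74), np.float64(2.1), np.float64(2.33), np.float64(0.63), np.float64(-0.63)]]
0.3 45 0 4 [[np.float64(0.27), np.float64(0.97), np.float64(-0.86), np.float64(2.14), np.float64(2.47), np.float64(0.8), np.float64(2.49)], [np.float64(-0.04), np.float64(0.79), np.float64(-0.44), np.float64(2.14), np.float64(2.68), np.float64(0.61), np.float64(2.04)]]
0.3 45 1 4 [[np.float64(0.45), np.float64(1.22), np.float64(-1.15), np.float64(2.14), np.float64(2.4), np.float64(1.02), np.float64(-0.33)], [np.float64(0.37), np.float64(1.09), np.float64(-1.02), np.float64(2.14), np.float64(2.42), np.float64(0.91), np.float64(-0.48)]]
```

```bash
cat > path.py <<'E'
from kin import *
def rows(P0,R0,wps,n):
    """pose waypoints -> rows of (shift in tool axes at row start, turn)"""
    out=[];p,R=P0,R0
    for P,Rt in wps:
        s=np.round(R.inv().apply(P-p)/.025,2);w=np.round((R.inv()*Rt).as_rotvec()/.15,2)
        out.append([list(map(float,s)),list(map(float,w))])
        p=p+R.apply(s*.025);R=R*Ro.from_rotvec(w*.15)
    return out,p,R
E
python3 - <<'E'
from path import *; from workcell import bot
s=bot.observe();q0=s["qpos"];rng=np.random.default_rng(1)
h=np.array([.6497,.177,.087]);R=chestR(40,1);pre=h-.17*R.apply([0,0,1])
gs=ik(pre,R,.3,[[.2,.6,-.7,2.1,2.3,.63,-.63],[.35,.9,-1,2,2.2,.8,-.4],[0,.5,-.4,2,2.3,.5,-.7]])
for g in gs: print("goal",np.round(g,2))
g=min(gs,key=lambda q:np.abs(q-q0).max())
dP=s["position"]-fk(q0,par(.3),S)[0]
n=24;w=[]
for k in range(1,n+1):
    P,T=fk(q0+(g-q0)*k/n,par(.3),S); w.append((P+dP*(1-k/n),T))
for i,(P,T) in enumerate(w):
    if i%3==2: print(i,np.round(P,3),"tip z",np.round((P+T.apply([0,0,.014]))[2],3),"axis",np.round(T.apply([0,0,1]),2),"y",np.round(T.apply([0,1,0]),2))
r,p,T=rows(s["position"],Ro.from_euler("xyz",s["tool_rot"]),w,n)
print(np.abs([x[0] for x in r]).max(),np.abs([x[1] for x in r]).max(),pre)
print(r)
E
```

```text
goal [ 0.31  0.45 -0.87  2.35  2.11  0.46 -0.63]
goal [ 0.5   0.6  -1.15  2.35  2.    0.64 -0.44]
goal [-0.29  0.32 -0.15  2.35  2.62  0.25 -1.24]
2 [ 0.441 -0.166  0.168] tip z 0.154 axis [-0.1  -0.09 -0.99] y [ 0.94  0.32 -0.13]
5 [ 0.43  -0.153  0.15 ] tip z 0.136 axis [-0.14 -0.2  -0.97] y [ 0.85  0.48 -0.22]
8 [ 0.436 -0.136  0.138] tip z 0.125 axis [-0.09 -0.29 -0.95] y [ 0.73  0.63 -0.26]
11 [ 0.456 -0.108  0.133] tip z 0.12 axis [ 0.02 -0.34 -0.94] y [ 0.58  0.77 -0.26]
14 [ 0.485 -0.065  0.135] tip z 0.122 axis [ 0.18 -0.32 -0.93] y [ 0.42  0.88 -0.22]
17 [ 0.515 -0.005  0.148] tip z 0.135 axis [ 0.35 -0.24 -0.91] y [ 0.23  0.96 -0.16]
20 [0.537 0.07  0.175] tip z 0.163 axis [ 0.51 -0.08 -0.85] y [ 0.02  1.   -0.08]
23 [0.543 0.155 0.217] tip z 0.207 axis [ 0.63  0.13 -0.77] y [-0.2   0.98 -0.  ]
1.13 0.45 [0.54258195 0.15540121 0.21722756]
[[[0.3, -0.38, 0.42], [0.32, -0.13, -0.39]], [[0.29, -0.29, 0.37], [0.28, -0.15, -0.4]], [[0.27, -0.2, 0.33], [0.24, -0.16, -0.41]], [[0.25, -0.12, 0.27], [0.2, -0.18, -0.42]], [[0.23, -0.02, 0.23], [0.17, -0.18, -0.43]], [[0.2, 0.05, 0.1
[... 152 characters left out ...]
44]], [[0.09, 0.38, -0.02], [-0.05, -0.25, -0.44]], [[0.06, 0.45, -0.06], [-0.08, -0.26, -0.43]], [[0.01, 0.53, -0.1], [-0.12, -0.28, -0.43]], [[-0.02, 0.59, -0.16], [-0.16, -0.28, -0.42]], [[-0.06, 0.67, -0.19], [-0.2, -0.29, -0.41]], [[-0.1, 0.72, -0.23], [-0.23, -0.31, -0.4]], [[-0.14, 0.79, -0.26], [-0.26, -0.31, -0.39]], [[-0.19, 0.84, -0.31], [-0.29, -0.32, -0.37]], [[-0.23, 0.89, -0.33], [-0.33, -0.33, -0.36]], [[-0.28, 0.94, -0.36], [-0.35, -0.34, -0.35]], [[-0.33, 0.99, -0.39], [-0.37, -0.35, -0.34]], [[-0.37, 1.02, -0.41], [-0.39, -0.35, -0.32]], [[-0.42, 1.07, -0.42], [-0.42, -0.36, -0.3]], [[-0.46, 1.1, -0.45], [-0.43, -0.37, -0.3]], [[-0.51, 1.13, -0.45], [-0.44, -0.38, -0.29]]]
```

```bash
cat >> path.py <<'E'
def follow(q,p,R,plan,d=.3):
    """nearest-IK follow of rows, to see the joints it ends in"""
    q=np.array(q);mx=0
    for s,w in plan:
        p=p+R.apply(np.array(s)*.025);R=R*Ro.from_rotvec(np.array(w)*.15)
        qp=q
        f=lambda x:np.r_[fk(x,par(d),S)[0]-p,.3*(fk(x,par(d),S)[1].inv()*R).as_rotvec(),.003*(x-qp)]
        q=least_squares(f,np.clip(q,lo+.005,hi-.005),bounds=(lo,hi)).x; mx=np.maximum(mx,abs(q-qp)/.125)
    e=fk(q,par(d),S);return q,p,R,np.linalg.norm(e[0]-p),(e[1].inv()*R).magnitude(),mx
E
python3 - <<'E'
from path import *; from workcell import bot
s=bot.observe();q=s["qpos"];d=.3
R0=Ro.from_euler("xyz",s["tool_rot"]);G=chestR(40,1)
x=np.array([.1,-.5,-.87]);x/=np.linalg.norm(x)
for c in([.5,.0,.30],[.5,.06,.25]):
  t=R0.inv().apply(np.array(c)-s["position"])/.025; print("shift",np.round(t,2))
  for ax in([0,-.34,-.94],[.1,-.5,-.87],[-.1,-.35,-.93]):
    z=np.array(ax)/np.linalg.norm(ax);y=np.array([.6,.8,0]);y-=z*(y@z);y/=np.linalg.norm(y)
    M=Ro.from_matrix(np.c_[np.cross(y,z),y,z])
    w1=(R0.inv()*M).as_rotvec()/.15;w2=(M.inv()*G).as_rotvec()/.15
    a=[[t/14,0*w1]]*14+[[0*w1,w1/14]]*14+[[0*w1,w2/14]]*14
    r=follow(q,fk(q,par(d),S)[0],fk(q,par(d),S)[1],a,d)
    r1=follow(q,fk(q,par(d),S)[0],fk(q,par(d),S)[1],a[:28],d)
    print(ax,np.round(w1,2),np.round(w2,2),"q",np.round(r1[0],2),np.round(r[0],2),"err",np.round(r[3:5],3),"mx",np.round(r[5],1))
E
```

```text
shift [ 6.99  2.37 -4.2 ]
[0, -0.34, -0.94] [ 1.19 -2.05 -4.95] [-4.21 -3.75 -4.68] q [-0.47  0.3   0.2   1.87  0.33  1.06  0.45] [ 1.17  0.07 -1.2   2.37 -0.8   0.16  2.52] err [0.006 0.036] mx [11.6  0.4 11.6  0.4  4.5  0.7  5.2]
[0.1, -0.5, -0.87] [ 1.09 -3.44 -4.61] [-5.15 -2.63 -4.49] q [-0.61  0.3   0.24  1.94  0.54  1.02  0.16] [ 1.16  0.07 -1.19  2.36 -0.8   0.16  2.52] err [0.006 0.036] mx [16.   0.5 16.   0.4 10.4  0.7 11. ]
[-0.1, -0.35, -0.93] [ 1.84 -1.76 -4.98] [-4.45 -4.41 -4.58] q [-0.45  0.35  0.19  1.8   0.29  1.18  0.5 ] [ 1.17  0.07 -1.2   2.37 -0.8   0.16  2.52] err [0.006 0.036] mx [11.9  0.3 11.9  0.4  5.6  0.7  6.3]
shift [ 9.37  2.72 -2.2 ]
[0, -0.34, -0.94] [ 1.19 -2.05 -4.95] [-4.21 -3.75 -4.68] q [-0.58  0.39  0.21  1.89  0.31  1.    0.33] [ 0.71  0.26 -0.99  2.43  2.25  0.18 -0.63] err [0.006 0.019] mx [3.3 0.4 3.4 0.4 4.1 0.8 3.3]
[0.1, -0.5, -0.87] [ 1.09 -3.44 -4.61] [-5.15 -2.63 -4.49] q [-0.74  0.41  0.28  1.94  0.5   0.98  0.05] [ 0.64  0.23 -0.9   2.43  2.38  0.16 -0.77] err [0.006 0.019] mx [3.3 0.4 3.2 0.4 3.3 0.8 2.5]
[-0.1, -0.35, -0.93] [ 1.84 -1.76 -4.98] [-4.45 -4.41 -4.58] q [-0.55  0.44  0.19  1.81  0.26  1.12  0.39] [ 0.73  0.27 -1.02  2.43  2.21  0.2  -0.59] err [0.006 0.019] mx [4.4 0.4 4.4 0.4 4.9 0.8 4.1]
```

```bash
python3 - <<'E'
from path import *; from workcell import bot
s=bot.observe();q=s["qpos"];d=.3
R0=Ro.from_euler("xyz",s["tool_rot"]);G=chestR(40,1)
h=np.array([.6497,.177,.087]);pre=h-.11*G.apply([0,0,1])
for c in([.62,.0,.27],[.63,.06,.29],[.66,.04,.30]):
  t=R0.inv().apply(np.array(c)-s["position"])/.025; print("shift",np.round(t,2))
  for ax in([0,-.34,-.94],[.1,-.5,-.87],[.25,-.4,-.87]):
    z=np.array(ax)/np.linalg.norm(ax);y=np.array([.5,.85,0]);y-=z*(y@z);y/=np.linalg.norm(y)
    M=Ro.from_matrix(np.c_[np.cross(y,z),y,z])
    w1=(R0.inv()*M).as_rotvec()/.15;w2=(M.inv()*G).as_rotvec()/.15
    t2=G.inv().apply(pre-np.array(c))/.025
    a=[[t/16,0*w1]]*16+[[0*w1,w1/12]]*12+[[0*w1,w2/16]]*16+[[t2/10,0*t2]]*10+[[np.array([0,0,.11/.25]),0*t2]]*10
    f0=fk(q,par(d),S)
    for dd in (.3,.24):
      f0=fk(q,par(dd),S)
      r1,r2,r3,r4=[follow(q,*f0,a[:k],dd) for k in(28,44,54,64)]
      print(dd,ax,np.round(w1,2),np.round(w2,2),np.round(t2,2),"\n   q",np.round(r1[0],2),np.round(r2[0],2),np.round(r4[0],2),"err",np.round([r2[3],r3[3],r4[3]],3),"mx",np.round(r4[5],1))
E
```

```text
shift [ 6.29  7.12 -2.99]
0.3 [0, -0.34, -0.94] [ 1.32 -1.99 -5.7 ] [-3.96 -3.96 -3.96] [2.74 6.71 2.86] 
   q [-0.42  0.54  0.22  1.57  0.26  1.11  0.66] [ 0.74  0.43 -0.93  2.15  1.42  0.16  0.39] [ 0.32  1.   -0.95  2.09  2.25  0.77 -0.42] err [0. 0. 0.] mx [2.7 0.4 2.9 0.4 3.7 0.6 2.9]
0.24 [0, -0.34, -0.94] [ 1.32 -1.99 -5.7 ] [-3.96 -3.96 -3.96] [2.74 6.71 2.86] 
   q [-0.39  0.53  0.22  1.58  0.26  1.1   0.69] [ 0.6   0.42 -0.79  2.05  0.94  0.16  0.84] [ 0.23  0.92 -0.83  1.99  2.17  0.62 -0.41] err [0. 0. 0.] mx [2.1 0.5 2.3 0.3 3.6 0.5 2.8]
0.3 [0.1, -0.5, -0.87] [ 1.29 -3.39 -5.32] [-4.96 -2.9  -3.8 ] [2.74 6.71 2.86] 
   q [-0.57  0.54  0.31  1.65  0.44  1.02  0.42] [ 0.74  0.43 -0.93  2.15  1.43  0.16  0.38] [ 0.32  1.   -0.95  2.09  2.25  0.77 -0.42] err [0. 0. 0.] mx [2.5 0.5 2.7 0.4 2.9 0.6 2.1]
0.24 [0.1, -0.5, -0.87] [ 1.29 -3.39 -5.32] [-4.96 -2.9  -3.8 ] [2.74 6.71 2.86] 
   q [-0.53  0.53  0.32  1.65  0.44  1.01  0.47] [ 0.6   0.42 -0.79  2.05  0.95  0.16  0.83] [ 0.23  0.92 -0.83  1.99  2.17  0.62 -0.41] err [0. 0. 0.] mx [2.3 0.4 2.6 0.3 3.2 0.5 2.4]
0.3 [0.25,
[... 3074 characters left out ...]
0.3   1.47  0.41  1.15  0.5 ] [ 0.21  0.36 -0.41  1.92  0.16  0.2   1.49] [ 0.15  0.86 -0.71  1.99  2.21  0.54 -0.51] err [0. 0. 0.] mx [1.1 0.3 1.2 0.4 4.3 0.5 4.2]
0.3 [0.25, -0.4, -0.87] [ 0.04 -3.4  -5.49] [-4.07 -2.06 -3.94] [4.96 5.45 2.56] 
   q [-0.59  0.49  0.3   1.63  0.42  0.92  0.42] [ 0.43  0.36 -0.66  2.03  0.66  0.16  1.04] [ 0.24  0.92 -0.83  2.09  2.29  0.68 -0.54] err [0. 0. 0.] mx [1.9 0.3 2.1 0.4 3.  0.5 3.1]
0.24 [0.25, -0.4, -0.87] [ 0.04 -3.4  -5.49] [-4.07 -2.06 -3.94] [4.96 5.45 2.56] 
   q [-0.54  0.5   0.3   1.59  0.4   0.92  0.48] [ 0.22  0.36 -0.42  1.92  0.17  0.2   1.49] [ 0.15  0.86 -0.71  1.99  2.21  0.54 -0.51] err [0. 0. 0.] mx [0.9 0.3 1.2 0.4 4.3 0.5 4.2]
```

play_rows([
  [[0.1, 0.1, -0.6], [0, 0, 0], -1],
  [[0.4, 0.46, -0.6], [0, 0, 0], -1],
  [[0.48, 0.55, -0.6], [0, 0, 0], -1],
  [[0.48, 0.55, -0.6], [0, 0, 0], -1],
  [[0.48, 0.55, -0.6], [0, 0, 0], -1],
  [[0.48, 0.55, 0], [0, 0, 0], -1],
  [[0.48, 0.55, 0], [0, 0, 0], -1],
  [[0.48, 0.55, 0], [0, 0, 0], -1],
  [[0.48, 0.55, 0], [0, 0, 0], -1],
  [[0.48, 0.55, 0], [0, 0, 0], -1],
  [[0.48, 0.55, 0], [0, 0, 0], -1],
  [[0.48, 0.55, 0], [0, 0, 0], -1],
  [[0.48, 0.55, 0], [0, 0, 0], -1],
  [[0.48, 0.55, 0], [0, 0, 0], -1],
  [[0.48, 0.55, 0], [0, 0, 0], -1],
])

```text
clock: 14.25
position: [0.6336, 0.0142, 0.269]
tool_rot: [-3.142, 0.0, 1.718]
force: [0.1, 0.8, 0.2]
grip_width: 0.0858
finger_force: 0.0
```

play_rows([
  [[0, 0, 0], [0, -0.34, -0.55], -1],
  [[0, 0, 0], [0, -0.34, -0.55], -1],
  [[0, 0, 0], [0, -0.34, -0.55], -1],
  [[0, 0, 0], [0, -0.34, -0.55], -1],
  [[0, 0, 0], [0, -0.34, -0.55], -1],
  [[0, 0, 0], [0, -0.34, -0.55], -1],
  [[0, 0, 0], [0, -0.34, -0.55], -1],
  [[0, 0, 0], [0, -0.34, -0.55], -1],
  [[0, 0, 0], [0, -0.34, -0.55], -1],
  [[0, 0, 0], [0, -0.34, -0.55], -1],
  [[0, 0, 0], [-0.2, -0.1, -0.2], -1],
  [[0, 0, 0], [-0.2, -0.1, -0.2], -1],
  [[0, 0, 0], [-0.2, -0.1, -0.2], -1],
  [[0, 0, 0], [-0.2, -0.1, -0.2], -1],
  [[0, 0, 0], [-0.2, -0.1, -0.2], -1],
])

```text
clock: 16.12
position: [0.6333, 0.0138, 0.2692]
tool_rot: [-2.993, 0.496, 2.792]
force: [0.6, -0.9, -0.9]
grip_width: 0.0855
finger_force: 0.0
```

```bash
python3 - <<'E'
from h import *; from kin import chestR
G=chestR(40,1)
to([.62,0,.27],G.as_euler("xyz"))
E
```

```text
clk 16.12 pos [0.6333 0.0138 0.2692] rot [-2.993  0.496  2.792] q [-0.56  0.39  0.32  1.9   0.52  0.61  0.5 ] F [ 0.6 -0.9 -0.9] w 0.0855
turn first [-3.03 -1.54 -2.94] then shift [ 0.46 -0.44 -0.43]
```

play_rows([
  [[0, 0, 0], [-0.2, -0.1, -0.2], -1],
  [[0, 0, 0], [-0.2, -0.1, -0.2], -1],
  [[0, 0, 0], [-0.2, -0.1, -0.2], -1],
  [[0, 0, 0], [-0.2, -0.1, -0.2], -1],
  [[0, 0, 0], [-0.2, -0.1, -0.2], -1],
  [[0, 0, 0], [-0.2, -0.1, -0.2], -1],
  [[0, 0, 0], [-0.2, -0.1, -0.2], -1],
  [[0, 0, 0], [-0.2, -0.1, -0.2], -1],
  [[0, 0, 0], [-0.2, -0.1, -0.2], -1],
  [[0, 0, 0], [-0.2, -0.1, -0.2], -1],
  [[0, 0, 0], [-0.2, -0.1, -0.2], -1],
  [[0, 0, 0], [-0.2, -0.1, -0.2], -1],
  [[0, 0, 0], [-0.2, -0.1, -0.2], -1],
  [[0, 0, 0], [-0.2, -0.1, -0.2], -1],
  [[0, 0, 0], [-0.2, -0.1, -0.2], -1],
  [[0, 0, 0], [0, 0, 0], -1],
  [[0, 0, 0], [0, 0, 0], -1],
])

```text
clock: 18.25
position: [0.633, 0.013, 0.2683]
tool_rot: [-3.132, 0.683, -2.943]
force: [-0.2, -0.2, 0.2]
grip_width: 0.0848
finger_force: 0.0
```

```bash
python3 - <<'E'
from h import *; from kin import chestR
G=chestR(40,1)
h=np.array([.6497,.177,.087]);to(h-.12*G.apply([0,0,1]),G.as_euler("xyz"))
f=grab_frame("top");save(f,"top4");P=cloud(f);ok=f["depth"]>0
def rect(x0,x1,y0,y1,z0,z1):
    m=ok&(P[...,0]>x0)&(P[...,0]<x1)&(P[...,1]>y0)&(P[...,1]<y1)&(P[...,2]>z0)&(P[...,2]<z1)
    q=P[m];print(len(q),end=" ")
    if len(q)>4:print(cv2.minAreaRect((q[:,:2]*1000).astype(np.float32)),np.median(q[:,2]))
rect(.36,.58,-.3,-.08,.112,.135);rect(.6,.675,.12,.24,.1,.13)
E
```

```text
clk 18.25 pos [0.633  0.013  0.2683] rot [-3.132  0.683 -2.943] q [ 0.44  0.35 -0.64  2.09  1.15  0.17  0.58] F [-0.2 -0.2  0.2] w 0.0848
turn first [-0.07 -0.1  -0.  ] then shift [3.17 6.3  2.01]
126 ((465.0097351074219, -181.9166259765625), (16.33778190612793, 43.06724166870117), 8.305339813232422) 0.1223687649458749
58 ((660.2315673828125, 180.2661590576172), (28.36562156677246, 10.574638366699219), 11.703980445861816) 0.11283159097898837
```

```bash
python3 - <<'E'
from h import *; from kin import chestR
to([.654,.1786,.084],chestR(40,1).as_euler("xyz"))
E
```

```text
clk 18.3 pos [0.6329 0.0137 0.2684] rot [-3.132  0.683 -2.942] q [ 0.44  0.35 -0.64  2.09  1.15  0.17  0.58] F [-0.9  0.2  0.4] w 0.0855
turn first [-0.06 -0.1   0.  ] then shift [3.11 6.3  7.02]
```

play_rows([
  [[0, 0, 0], [-0.06, -0.1, 0], -1],
  [[0.31, 0.63, 0.2], [0, 0, 0], -1],
  [[0.31, 0.63, 0.2], [0, 0, 0], -1],
  [[0.31, 0.63, 0.2], [0, 0, 0], -1],
  [[0.31, 0.63, 0.2], [0, 0, 0], -1],
  [[0.31, 0.63, 0.2], [0, 0, 0], -1],
  [[0.31, 0.63, 0.2], [0, 0, 0], -1],
  [[0.31, 0.63, 0.2], [0, 0, 0], -1],
  [[0.31, 0.63, 0.2], [0, 0, 0], -1],
  [[0.31, 0.63, 0.2], [0, 0, 0], -1],
  [[0.31, 0.63, 0.2], [0, 0, 0], -1],
  [[0, 0, 0], [0, 0, 0], -1],
  [[0, 0, 0], [0, 0, 0], -1],
])

```text
clock: 19.92
position: [0.5749, 0.1622, 0.1801]
tool_rot: [-3.139, 0.698, -2.94]
force: [-0.2, -0.5, 0.4]
grip_width: 0.0856
finger_force: 0.0
```

```bash
python3 - <<'E'
from h import *; from kin import chestR
to([.654,.1786,.084],chestR(40,1).as_euler("xyz"))
f=grab_frame("wrist");save(f,"w2")
E
```

```text
clk 19.93 pos [0.5749 0.1622 0.1801] rot [-3.139  0.698 -2.94 ] q [ 0.25  0.56 -0.91  2.26  1.97  0.62 -0.46] F [-0.2 -0.5  0.4] w 0.0856
turn first [-0.   -0.    0.01] then shift [-0.    0.02  5.02]
```

View pics/w2.png

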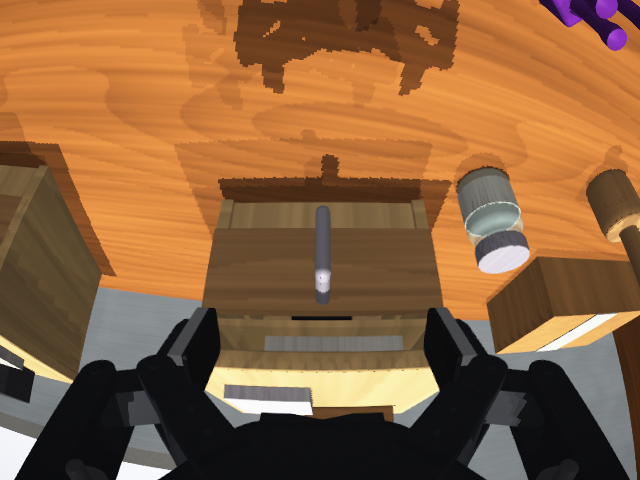

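The wrist view shows the bar at column 322, midway between the fingers at 207 and 437. I'll go in and close.

play_rows([
  [[0, 0, 0.7], [0, 0, 0], -1],
  [[0, 0, 0.8], [0, 0, 0], -1],
  [[0, 0, 0.8], [0, 0, 0], -1],
  [[0, 0, 0.8], [0, 0, 0], -1],
  [[0, 0, 0.7], [0, 0, 0], -1],
  [[0, 0, 0.7], [0, 0, 0], -1],
  [[0, 0, 0.5], [0, 0, 0], -1],
  [[0, 0, 0], [0, 0, 0], -1],
  [[0, 0, 0], [0, 0, 0], 1],
  [[0, 0, 0], [0, 0, 0], 1],
  [[0, 0, 0], [0, 0, 0], 1],
  [[0, 0, 0], [0, 0, 0], 1],
  [[0, 0, 0], [0, 0, 0], 1],
  [[0, 0, 0], [0, 0, 0], 1],
  [[0, 0, 0], [0, 0, 0], 1],
  [[0, 0, 0], [0, 0, 0], 1],
], newtons=60)

```text
clock: 21.98
position: [0.6536, 0.1786, 0.0846]
tool_rot: [-3.141, 0.699, -2.941]
force: [-1.6, 4.1, 5.1]
grip_width: 0.0093
finger_force: 58.6
```

```bash
python3 - <<'E'
from h import *; from kin import chestR
s=bot.observe();c=np.array([np.cos(np.radians(11.4)),np.sin(np.radians(11.4)),0])
to(s["position"]-.175*c)
E
```

```text
clk 21.98 pos [0.6536 0.1786 0.0846] rot [-3.141  0.699 -2.941] q [ 0.19  0.85 -0.83  2.09  2.16  0.72 -0.47] F [-1.6  4.1  5.1] w 0.0093
turn first [0. 0. 0.] then shift [ 5.36  0.01 -4.5 ]
```

```bash
python3 - <<'E'
from h import *; from kin import *
s=bot.observe()
data=[([-1.30519024,.52202766,-.03631016,1.59995763,.02121288,1.02109744,-.11279154],[.2059,.5898,.2447],[-3.1405,0,2.8058]),
([-.64,.55,.3,1.83,-.21,.79,-.09],[.538,.1823,.1697],[-3.14,0,1.718]),
([.02,.47,.3,2.01,-.21,.69,.6],[.4686,-.1793,.1602],[3.142,0,1.719]),
([-.56,.39,.32,1.9,.52,.61,.5],[.6333,.0138,.2692],[-2.993,.496,2.792]),
([.44,.35,-.64,2.09,1.15,.17,.58],[.633,.013,.2683],[-3.132,.683,-2.943]),
([.25,.56,-.91,2.26,1.97,.62,-.46],[.5749,.1622,.1801],[-3.139,.698,-2.94]),
(s["qpos"],s["position"],s["tool_rot"])]
def f(pa):
    r=[]
    for q,p,e in data:
        P,R=fk(q,pa,S); r+=list(P-p)+list(.3*(R.inv()*Ro.from_euler("xyz",e)).as_rotvec())
    return r
x=least_squares(f,par(.3));print(np.round(x.x,3),np.round(np.abs(x.fun).reshape(-1,6).max(1),4));np.savez("kin.npz",par=x.x)
E
python3 - <<'E'
from path import *; from workcell import bot
s=bot.observe();q=s["qpos"];d=K["par"][3]
c=Ro.from_euler("z",11.4,degrees=True).apply([1,0,0])
for L in(40,30,22,15):
    p,R=s["position"],Ro.from_euler("xyz",s["tool_rot"]);a=[];n=20
    for k in range(n):
        w=np.array([0,(40-L)*np.pi/180/.15/n,0]);a.append([R.inv().apply(-.175/n*c)/.025,w]);R=R*Ro.from_rotvec(w*.15)
    r=follow(q,*fk(q,par(d),S),a,d);print(L,np.round(r[0],2),np.round(r[3:5],3),np.round(r[5],2),R.apply([0,0,1]))
E
```

```text
[ 0.306  0.513  0.433  0.297 -0.09   1.49  -0.011 -0.022] [0.0058 0.007  0.0101 0.0144 0.0184 0.0163 0.0174]
40 [ 0.23  0.75 -0.94  2.43  2.18  0.87 -0.69] [0.019 0.053] [0.05 0.08 0.05 0.17 0.23 0.1  0.14] [ 0.63033059  0.12798345 -0.76570463]
30 [ 0.24  0.68 -0.91  2.4   2.    0.7  -0.54] [0. 0.] [0.02 0.07 0.04 0.13 0.07 0.02 0.03] [ 0.49045892  0.09953832 -0.86576104]
22 [ 0.22  0.64 -0.87  2.31  1.64  0.59 -0.21] [0. 0.] [0.03 0.1  0.04 0.1  0.23 0.06 0.15] [ 0.36761156  0.07455984 -0.92698574]
15 [ 0.25  0.68 -0.92  2.22  1.34  0.64  0.1 ] [0. 0.] [0.07 0.12 0.1  0.07 0.36 0.11 0.27] [ 0.25416526  0.05149584 -0.9657889 ]
```

play_rows([
  [[0.19, 0, -0.16], [0, 0, 0], 1],
  [[0.38, 0, -0.32], [0, 0, 0], 1],
  [[0.38, 0, -0.32], [0, 0, 0], 1],
  [[0.38, 0, -0.32], [0, 0, 0], 1],
  [[0.38, 0, -0.32], [0, 0, 0], 1],
  [[0.38, 0, -0.32], [0, 0, 0], 1],
  [[0.38, 0, -0.32], [0, 0.26, 0], 1],
  [[0.39, 0, -0.31], [0, 0.26, 0], 1],
  [[0.41, 0, -0.29], [0, 0.26, 0], 1],
  [[0.42, 0, -0.28], [0, 0.26, 0], 1],
  [[0.43, 0, -0.26], [0, 0.26, 0], 1],
  [[0.44, 0, -0.24], [0, 0.26, 0], 1],
  [[0.45, 0, -0.22], [0, 0.26, 0], 1],
  [[0.45, 0, -0.21], [0, 0.26, 0], 1],
  [[0.23, 0, -0.09], [0, 0, 0], 1],
  [[0, 0, 0], [0, 0, 0], 1],
])

```text
clock: 23.98
position: [0.482, 0.144, 0.0843]
tool_rot: [3.141, 0.385, -2.941]
force: [-2.9, 5.6, -1.6]
grip_width: 0.0089
finger_force: 59.3
```

```bash
python3 - <<'E'
from h import *
s=bot.observe();to(s["position"])
print("moved",np.linalg.norm(s["position"][:2]-[.6536,.1786]))
E
```

```text
clk 23.98 pos [0.482  0.144  0.0843] rot [ 3.141  0.385 -2.941] q [ 0.17  0.64 -0.81  2.31  1.68  0.54 -0.26] F [-2.9  5.6 -1.6] w 0.0089
turn first [0. 0. 0.] then shift [0. 0. 0.]
moved 0.17505266020419694
```

play_rows([
  [[0, 0, 0], [0, 0, 0], -1],
  [[0, 0, 0], [0, 0, 0], -1],
  [[0, 0, 0], [0, 0, 0], -1],
  [[0, 0, 0], [0, 0, 0], -1],
  [[0, 0, 0], [0, 0, 0], -1],
  [[0, 0, -0.6], [0, 0, 0], -1],
  [[0, 0, -0.9], [0, 0, 0], -1],
  [[0, 0, -0.9], [0, 0, 0], -1],
  [[0, 0, -0.9], [0, 0, 0], -1],
  [[0, 0, -0.9], [0, 0, 0], -1],
  [[0, 0, -0.9], [0, 0, 0], -1],
  [[0, 0, 0], [0, 0, 0], -1],
])

```text
clock: 25.48
position: [0.4358, 0.1336, 0.2037]
tool_rot: [-3.14, 0.388, -2.942]
force: [0.0, -0.2, -0.0]
grip_width: 0.0853
finger_force: 0.0
```

```bash
python3 - <<'E'
from h import *
to([.592,.166,.3],[np.pi,0,np.radians(-168.6)])
F={}
for c in("scene","wrist","top"):
    f=grab_frame(c);save(f,c+"5");F[c]=f
    for th in("dial","dial_grip","dial_tip","zero_mark"):
        for r in regions_of(th,c)[:2]:
            P=cloud(f) if c!="wrist" else None;m=r["mask"]&(f["depth"]>0)
            print(c,th,round(r["p"],2),np.round(r["box"]).astype(int),"" if P is None or not m.any() else np.round(np.median(P[m],0),3))
np.savez("f5.npz",**{k+"_"+n:np.array(F[k][n]) for k in F for n in F[k]})
def crop(c,u,v,w,h,s):
    return cv2.resize(cv2.cvtColor(F[c]["pixels"][v:v+h,u:u+w],cv2.COLOR_RGB2BGR),None,fx=s,fy=s,interpolation=cv2.INTER_CUBIC)
cv2.imwrite("pics/c5.png",np.hstack([crop("scene",350,200,130,150,3),crop("top",210,140,130,150,3)]))
E
```

```text
clk 25.48 pos [0.4358 0.1336 0.2037] rot [-3.14   0.388 -2.942] q [ 0.34  0.29 -0.98  2.33  0.98  0.46  0.35] F [ 0.  -0.2 -0. ] w 0.0853
turn first [-0.01  2.59 -0.  ] then shift [-6.38  0.04 -3.85]
scene dial 0.6 [374 254 411 284] [0.609 0.166 0.084]
scene dial_grip 0.89 [380 254 411 285] [0.609 0.166 0.084]
scene zero_mark 0.58 [339 221 434 300] [0.575 0.155 0.077]
wrist dial 0.79 [286 333 358 375] 
wrist dial_grip 0.9 [289 335 358 375] 
wrist dial_tip 0.77 [289 335 356 372] 
wrist zero_mark 0.82 [203 221 446 404] 
top dial 0.75 [247 189 273 215] [0.596 0.167 0.085]
top dial 0.22 [177  45 303 249] [0.74  0.195 0.174]
top dial_grip 0.74 [243 191 272 213] [0.597 0.167 0.085]
top dial_grip 0.68 [445 167 472 192] [ 0.662 -0.332  0.063]
top dial_tip 0.68 [245 188 273 213] [0.597 0.167 0.085]
top zero_mark 0.71 [219 161 300 247] [0.604 0.168 0.074]
```

View pics/c5.png

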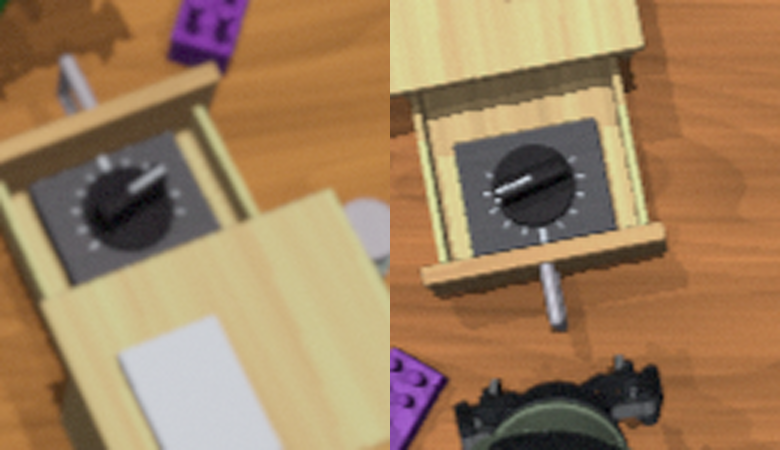

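View pics/wrist5.png

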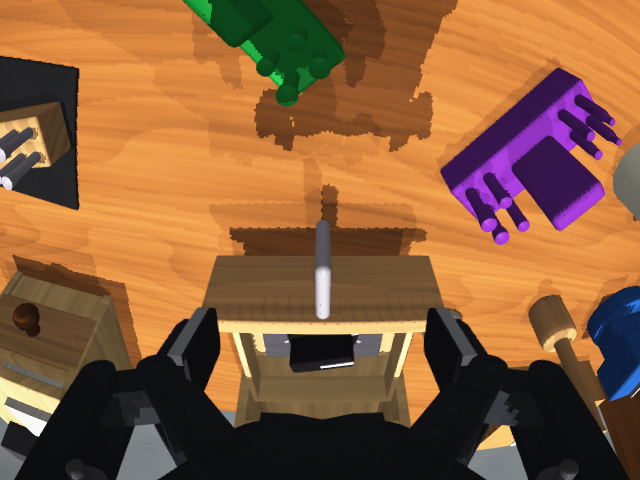

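The dial's pointer points left in the top view, roughly 70–80° clockwise from the zero mark at crop pixel (543,237). I'll measure it precisely.

```bash
cat > dial.py <<'E'
from h import *
def dial(f,name,c0=(.592,.166)):
    P=cloud(f);px=f["pixels"].astype(int);K=np.array(f["camera_matrix"]);R=np.array(f["R"]);t=np.array(f["t"])
    near=(f["depth"]>0)&(np.hypot(P[...,0]-c0[0],P[...,1]-c0[1])<.038)
    bar=near&(P[...,2]>.103)&(P[...,2]<.125);q=P[bar]
    rc=cv2.minAreaRect((q[:,:2]*1000).astype(np.float32));m=q[:,:2].mean(0)
    u,s,v=np.linalg.svd(q[:,:2]-m);print(name,"bar",len(q),np.round(rc[0],1),np.round(rc[1],1),"axis deg",round(np.degrees(np.arctan2(v[0,1],v[0,0]))%180,1),"mean",np.round(m,4))
    w=near&(px.min(-1)>140)&(P[...,2]>.078);q=P[w]
    C=np.array(rc[0])/1000;d=q[:,:2]-C;print("  white",len(q),"mean dir deg",round(np.degrees(np.arctan2(*d.mean(0)[::-1])),1),np.round(d.mean(0),4))
    far=(f["depth"]>0)&(np.abs(np.hypot(P[...,0]-C[0],P[...,1]-C[1])-.042)<.008)&(px.min(-1)>140)&(P[...,2]<.082)
    q=P[far];d=q[:,:2]-C;a=np.degrees(np.arctan2(d[:,1],d[:,0]))%360;sel=abs(a-191.4)<15;print("  zero",sel.sum(),np.round(a[sel].mean(),1))
E
python3 - <<'E'
from dial import *
z=np.load("f5.npz")
for c in("scene","top"): dial({n:z[c+"_"+n] for n in("pixels","depth","camera_matrix","R","t")},c)
E
```

```text
scene bar 210 [603.2 165.9] [18.2 59.8] axis deg 113.8 mean [0.6046 0.1647]
  white 20 mean dir deg 125.5 [-0.0094  0.0131]
  zero 9 189.7
top bar 171 [600.1 166.9] [17.  57.1] axis deg 115.0 mean [0.5995 0.1664]
  white 20 mean dir deg 133.2 [-0.0107  0.0114]
  zero 9 190.7
```

```bash
cat > sim.py <<'E'
from path import *; from workcell import bot
s=bot.observe();q=s["qpos"];d=K["par"][3];p,R=fk(q,par(d),S)
def go(q,p,R,P,T,n=16):
    w=(R.inv()*T).as_rotvec()/.15/n;a=[]
    for k in range(n):
        a.append([R.inv().apply((P-p)/(n-k))/.025,w]);p=p+(P-p)/(n-k);R=R*Ro.from_rotvec(w*.15)
    r=follow(q,*fk(q,par(d),S),a,d);print(np.round(r[0],2),np.round(r[3:5],3),"mx",np.round(r[5],1));return r[:3]
V=lambda th:Ro.from_euler("xyz",[np.pi,0,np.radians(th)])
D=np.array([.6015,.1665,.102])
E
python3 - <<'E'
from sim import *
for th in(114.4,-65.6):
    print(th);x=(q,p,R)
    x=go(*x,D+[0,0,.12],V(191.4))
    x=go(*x,D+[0,0,.12],V(th),24) if th>0 else go(*go(*x,D+[0,0,.12],V(101.4+180-77.1+0*th+90-90+1e-3)),D+[0,0,.12],V(th),24)
    x=go(*x,D,V(th)); x=go(*x,D,V(th+77),24);x=go(*x,D+[0,0,.12],V(th+77))
    c=Ro.from_euler("z",11.4,degrees=True).apply([1,0,0])
    x=go(*x,np.array([.4358,.1336,.2037]),chestR(22,1))
E
```

```text
114.4
[ 0.25  0.76 -1.01  1.64  0.69  1.15  0.84] [0. 0.] mx [0.1 0.3 0.2 0.4 0.3 0.3 0.4]
[ 0.08  0.63 -0.68  1.64  0.45  1.03 -0.31] [0. 0.] mx [0.1 0.1 0.1 0.  0.1 0.  0.4]
[ 0.03  0.77 -0.59  1.72  0.56  0.82 -0.39] [0. 0.] mx [0.  0.1 0.1 0.1 0.1 0.1 0. ]
[ 0.2   0.89 -0.91  1.72  0.84  0.97  0.74] [0. 0.] mx [0.1 0.  0.1 0.  0.1 0.1 0.4]
[ 0.26  0.76 -1.02  1.64  0.7   1.15  0.84] [0. 0.] mx [0.  0.1 0.1 0.1 0.1 0.1 0.1]
[ 0.49  0.28 -1.05  2.35  0.91  0.41  0.48] [0. 0.] mx [0.2 0.3 0.1 0.4 0.2 0.4 0.3]
-65.6
[ 0.25  0.76 -1.01  1.64  0.69  1.15  0.84] [0. 0.] mx [0.1 0.3 0.2 0.4 0.3 0.3 0.4]
[ 0.27  0.78 -1.06  1.64  0.73  1.17  1.03] [0. 0.] mx [0.  0.  0.  0.  0.  0.  0.1]
[ 0.37  0.98 -1.38  1.64  0.98  1.37  2.43] [0. 0.] mx [0.  0.1 0.1 0.  0.1 0.1 0.5]
[ 0.34  1.11 -1.26  1.72  1.13  1.22  2.35] [0. 0.] mx [0.  0.1 0.1 0.1 0.1 0.1 0. ]
[-0.22  0.65 -0.21  2.15  2.03  0.16  2.52] [0.061 0.422] mx [4.3 4.  8.8 0.7 0.8 8.5 0.4]
[-0.17  0.39 -0.28  2.31  1.99  0.16  2.52] [0.016 0.097] mx [0.  0.1 0.1 0.1 0.  0.  0. ]
[ 0.08  0.21 -0.58  2.43  1.22  0.2   0.14] [0.006 0.018] mx [0.3 0.1 0.4 0.1 0.8 0.2 1.3]
```

play_rows([
  [[0, 0, -0.4], [0, 0.86, 0], 0],
  [[0, 0, -0.3], [0, 0.86, 0], 0],
  [[0, 0, 0], [0, 0.87, 0], 0],
  [[0, 0, 0], [0, 0, 0.9], 0],
  [[0, 0, 0], [0, 0, 0.9], 0],
  [[0, 0, 0], [0, 0, 0.9], 0],
  [[0, 0, 0], [0, 0, 0.9], 0],
  [[0, 0, 0], [0, 0, 0.9], 0],
  [[0, 0, 0], [0, 0, 0.9], 0],
  [[0, 0, 0], [0, 0, 0.9], 0],
  [[0, 0, 0], [0, 0, 0.9], 0],
  [[0, 0, 0], [0, 0, 0.9], 0],
  [[0, 0, 0], [0, 0, 0.86], 0],
  [[0, 0, 0], [0, 0, 0], 0],
  [[0, 0, 0], [0, 0, 0], 0],
])

```text
clock: 28.1
position: [0.4311, 0.132, 0.2179]
tool_rot: [3.13, 0.007, 1.998]
force: [0.0, -0.3, -0.5]
grip_width: 0.0427
finger_force: 0.0
```

```bash
python3 - <<'E'
from dial import *
to([.6015,.1665,.17],[np.pi,0,np.radians(114.4)])
for c in("scene","top"): dial(grab_frame(c),c,(.6,.166))
E
```

```text
clk 28.1 pos [0.4311 0.132  0.2179] rot [3.13  0.007 1.998] q [ 0.19  0.36 -0.76  2.05  0.34  0.85 -0.34] F [ 0.  -0.3 -0.5] w 0.0427
turn first [0.08 0.05 0.01] then shift [-1.56  6.78  1.92]
scene bar 207 [602.6 166.8] [16.4 61.8] axis deg 114.0 mean [0.6044 0.1647]
  white 20 mean dir deg 117.1 [-0.0071  0.0139]
  zero 10 189.7
top bar 170 [600.2 166.8] [17.2 56.9] axis deg 114.9 mean [0.5995 0.1664]
  white 18 mean dir deg 114.6 [-0.0068  0.0149]
  zero 6 190.8
```

play_rows([
  [[0, 0, 0], [0.08, 0.05, 0], 0],
  [[-0.15, 0.67, 0], [0, 0, 0], 0],
  [[-0.16, 0.68, 0], [0, 0, 0], 0],
  [[-0.15, 0.68, 0], [0, 0, 0], 0],
  [[-0.16, 0.68, 0], [0, 0, 0], 0],
  [[-0.15, 0.68, 0], [0, 0, 0], 0],
  [[-0.16, 0.68, 0], [0, 0, 0], 0],
  [[-0.15, 0.68, 0.2], [0, 0, 0], 0],
  [[-0.16, 0.68, 0.4], [0, 0, 0], 0],
  [[-0.16, 0.68, 0.6], [0, 0, 0], 0],
  [[-0.16, 0.67, 0.7], [0, 0, 0], 0],
  [[0, 0, 0], [0, 0, 0], 0],
  [[0, 0, 0], [0, 0, 0], 0],
])

```text
clock: 29.82
position: [0.6013, 0.1662, 0.1706]
tool_rot: [-3.141, -0.001, 1.995]
force: [-0.4, 0.3, 0.4]
grip_width: 0.0425
finger_force: 0.0
```

```bash
python3 - <<'E'
from h import *
to([.6015,.1667,.102],[np.pi,0,np.radians(114.4)])
f=grab_frame("wrist");save(f,"w6")
E
```

```text
clk 29.82 pos [0.6013 0.1662 0.1706] rot [-3.141e+00 -1.000e-03  1.995e+00] q [ 0.06  0.68 -0.65  1.65  0.47  0.98 -0.33] F [-0.4  0.3  0.4] w 0.0425
turn first [-0.   -0.   -0.01] then shift [0.01 0.02 2.74]
```

View pics/w6.png

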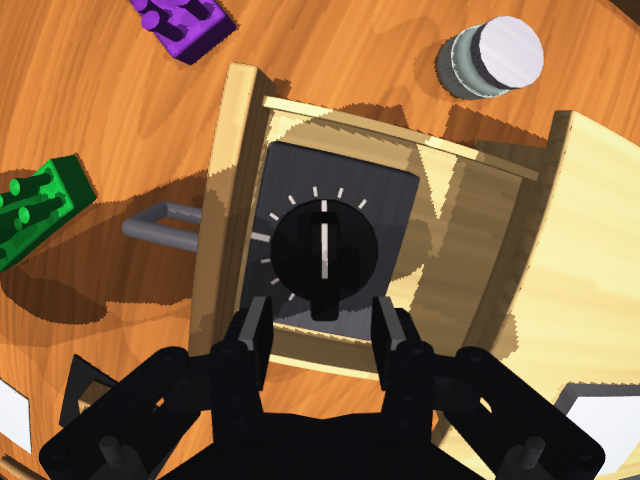

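play_rows([
  [[0, 0, 0.7], [0, 0, 0], 0],
  [[0, 0, 0.7], [0, 0, 0], 0],
  [[0, 0, 0.7], [0, 0, 0], 0],
  [[0, 0.02, 0.64], [0, 0, 0], 0],
  [[0, 0, 0], [0, 0, 0], 0],
  [[0, 0, 0], [0, 0, 0], 1],
  [[0, 0, 0], [0, 0, 0], 1],
  [[0, 0, 0], [0, 0, 0], 1],
  [[0, 0, 0], [0, 0, 0], 1],
  [[0, 0, 0], [0, 0, 0], 1],
  [[0, 0, 0], [0, 0, 0], 1],
], newtons=40)

```text
clock: 31.25
position: [0.6025, 0.1666, 0.1026]
tool_rot: [3.14, -0.0, 1.995]
force: [0.6, 1.1, 6.7]
grip_width: 0.0151
finger_force: 43.0
```

play_rows([
  [[0, 0, 0], [0, 0, -0.3], 1],
  [[0, 0, 0], [0, 0, -0.6], 1],
  [[0, 0, 0], [0, 0, -0.6], 1],
  [[0, 0, 0], [0, 0, -0.6], 1],
  [[0, 0, 0], [0, 0, -0.6], 1],
  [[0, 0, 0], [0, 0, -0.6], 1],
  [[0, 0, 0], [0, 0, -0.6], 1],
  [[0, 0, 0], [0, 0, -0.6], 1],
  [[0, 0, 0], [0, 0, -0.6], 1],
  [[0, 0, 0], [0, 0, -0.6], 1],
  [[0, 0, 0], [0, 0, -0.6], 1],
  [[0, 0, 0], [0, 0, -0.6], 1],
  [[0, 0, 0], [0, 0, -0.6], 1],
  [[0, 0, 0], [0, 0, -0.6], 1],
  [[0, 0, 0], [0, 0, -0.6], 1],
  [[0, 0, 0], [0, 0, -0.26], 1],
  [[0, 0, 0], [0, 0, 0], 1],
  [[0, 0, 0], [0, 0, 0], 1],
])

```text
clock: 33.5
position: [0.6034, 0.1683, 0.1027]
tool_rot: [3.138, 0.004, -2.944]
force: [9.0, 11.1, -2.5]
grip_width: 0.0154
finger_force: 41.8
```

```bash
python3 - <<'E'
from h import *
to([.6015,.1667,.2],[np.pi,0,np.radians(191.4)])
E
```

```text
clk 33.5 pos [0.6034 0.1683 0.1027] rot [ 3.138  0.004 -2.944] q [ 0.2   0.86 -0.9   1.68  0.79  1.    0.79] F [ 9.  11.1 -2.5] w 0.0154
turn first [ 0.02  0.03 -0.01] then shift [ 0.09 -0.05 -3.89]
```

play_rows([
  [[0, 0, 0], [0, 0, 0], 0],
  [[0, 0, 0], [0, 0, 0], 0],
  [[0, 0, 0], [0, 0, 0], 0],
  [[0, 0, 0], [0, 0, 0], 0],
  [[0, 0, -0.5], [0, 0, 0], 0],
  [[0, 0, -0.8], [0, 0, 0], 0],
  [[0, 0, -0.8], [0, 0, 0], 0],
  [[0, 0, -0.8], [0, 0, 0], 0],
  [[0, 0, 0], [0, 0, 0], 0],
])

```text
clock: 34.62
position: [0.6028, 0.1666, 0.1767]
tool_rot: [3.141, 0.003, -2.945]
force: [0.3, 0.2, -0.5]
grip_width: 0.0424
finger_force: 0.0
```

```bash
python3 - <<'E'
from dial import *
to([.436,.1336,.22],[np.pi,0,np.radians(191.4)])
f=grab_frame("wrist");save(f,"w7")
cv2.imwrite("pics/w7c.png",cv2.resize(cv2.cvtColor(f["pixels"][120:400,180:460],cv2.COLOR_RGB2BGR),None,fx=2,fy=2,interpolation=cv2.INTER_CUBIC))
for c in("scene","top"): dial(grab_frame(c),c,(.602,.1667))
E
```

```text
clk 34.62 pos [0.6028 0.1666 0.1767] rot [ 3.141e+00  3.000e-03 -2.945e+00] q [ 0.24  0.78 -0.96  1.63  0.7   1.11  0.85] F [ 0.3  0.2 -0.5] w 0.0424
turn first [ 0.    0.02 -0.01] then shift [ 6.8   0.02 -1.73]
scene bar 177 [603.3 167.7] [56.4 17.6] axis deg 7.7 mean [0.6088 0.1672]
  white 10 mean dir deg -85.3 [ 0.0031 -0.0375]
  zero 0 nan
top bar 0 [0. 0.] [0. 0.] axis deg 0.0 mean [nan nan]
  white 367 mean dir deg 15.2 [0.5969 0.1619]
  zero 0 nandial.py:11: RuntimeWarning: Mean of empty slice.
  q=P[far];d=q[:,:2]-C;a=np.degrees(np.arctan2(d[:,1],d[:,0]))%360;sel=abs(a-191.4)<15;print("  zero",sel.sum(),np.round(a[sel].mean(),1))
  ret = ret.dtype.type(ret / rcount)
dial.py:6: RuntimeWarning: Mean of empty slice.
  rc=cv2.minAreaRect((q[:,:2]*1000).astype(np.float32));m=q[:,:2].mean(0)
  ret = um.true_divide(
```

View pics/w7c.png

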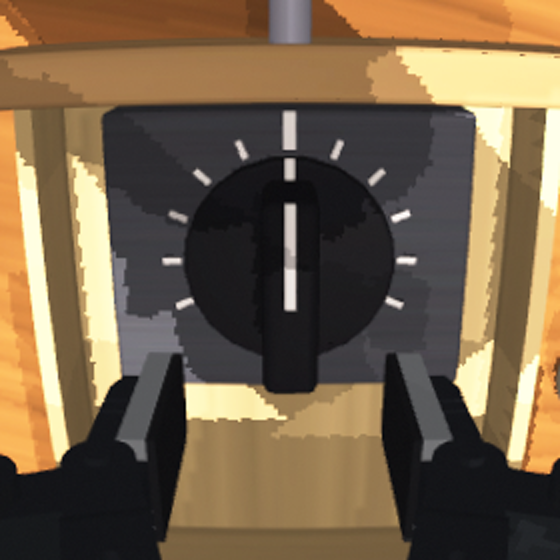

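The pointer lines up with the zero mark (both at crop column 290). Next I back off to the handle.

play_rows([
  [[0, 0, -0.8], [0, 0, 0], -1],
  [[0.4, 0, -0.5], [0, 0, 0], -1],
  [[0.8, 0, 0], [0, 0, 0], -1],
  [[0.8, 0, 0], [0, 0, 0], -1],
  [[0.8, 0, 0], [0, 0, 0], -1],
  [[0.8, 0, 0], [0, 0, 0], -1],
  [[0.8, 0, 0], [0, 0, 0], -1],
  [[0.8, 0, 0], [0, 0, 0], -1],
  [[0.8, 0, 0], [0, 0, 0], -1],
  [[0.8, 0, 0], [0, 0, 0], -1],
  [[0, 0, 0], [0, -0.86, 0], -1],
  [[0, 0, 0], [0, -0.86, 0], -1],
  [[0, 0, 0], [0, -0.86, 0], -1],
  [[0, 0, 0], [0, 0, 0], -1],
  [[0, 0, 0], [0, 0, 0], -1],
])

```text
clock: 36.65
position: [0.4357, 0.1332, 0.2075]
tool_rot: [-3.141, 0.387, -2.944]
force: [0.2, 0.3, 0.1]
grip_width: 0.0854
finger_force: 0.0
```

```bash
python3 - <<'E'
from dial import *; from kin import chestR
to([.482,.144,.0843],chestR(22.2,1).as_euler("xyz"))
f=grab_frame("top");dial(f,"top",(.602,.167))
f=grab_frame("scene");P=cloud(f)
m=(f["depth"]>0)&(abs(P[...,0]-.49)<.035)&(abs(P[...,1]-.145)<.02)&(P[...,2]>.1)&(P[...,2]<.117)
if m.sum()>5: print(m.sum(),cv2.minAreaRect((P[m][:,:2]*1000).astype(np.float32)))
E
```

```text
clk 36.65 pos [0.4357 0.1332 0.2075] rot [-3.141  0.387 -2.944] q [ 0.36  0.28 -0.99  2.32  0.95  0.46  0.38] F [0.2 0.3 0.1] w 0.0854
turn first [-0.01 -0.   -0.01] then shift [0.1  0.06 5.28]
top bar 165 [601.2 168.2] [59.5 16.2] axis deg 11.6 mean [0.5996 0.1677]
  white 20 mean dir deg -165.7 [-0.0162 -0.0041]
  zero 10 192.1
74 ((505.53753662109375, 146.69325256347656), (38.595542907714844, 11.383026123046875), 13.325800895690918)
```

play_rows([
  [[0.1, 0.06, 0.7], [0, 0, 0], -1],
  [[0, 0, 0.8], [0, 0, 0], -1],
  [[0, 0, 0.8], [0, 0, 0], -1],
  [[0, 0, 0.8], [0, 0, 0], -1],
  [[0, 0, 0.8], [0, 0, 0], -1],
  [[0, 0, 0.8], [0, 0, 0], -1],
  [[0, 0, 0.58], [0, 0, 0], -1],
  [[0, 0, 0], [0, 0, 0], -1],
  [[0, 0, 0], [0, 0, 0], 1],
  [[0, 0, 0], [0, 0, 0], 1],
  [[0, 0, 0], [0, 0, 0], 1],
  [[0, 0, 0], [0, 0, 0], 1],
  [[0, 0, 0], [0, 0, 0], 1],
  [[0, 0, 0], [0, 0, 0], 1],
  [[0, 0, 0], [0, 0, 0], 1],
  [[0, 0, 0], [0, 0, 0], 1],
], newtons=60)

```text
clock: 38.75
position: [0.4819, 0.144, 0.0841]
tool_rot: [3.141, 0.388, -2.944]
force: [-1.2, -0.3, 6.3]
grip_width: 0.0083
finger_force: 58.5
```

play_rows([
  [[-0.23, 0, 0.09], [0, 0, 0], 1],
  [[-0.46, 0, 0.19], [0, -0.26, 0], 1],
  [[-0.46, 0, 0.21], [0, -0.26, 0], 1],
  [[-0.45, 0, 0.22], [0, -0.26, 0], 1],
  [[-0.44, 0, 0.24], [0, -0.26, 0], 1],
  [[-0.43, 0, 0.26], [0, -0.26, 0], 1],
  [[-0.42, 0, 0.28], [0, -0.26, 0], 1],
  [[-0.41, 0, 0.29], [0, -0.26, 0], 1],
  [[-0.39, 0, 0.31], [0, -0.26, 0], 1],
  [[-0.38, 0, 0.32], [0, 0, 0], 1],
  [[-0.38, 0, 0.32], [0, 0, 0], 1],
  [[-0.38, 0, 0.32], [0, 0, 0], 1],
  [[-0.3, 0, 0.25], [0, 0, 0], 1],
  [[-0.15, 0, 0.13], [0, 0, 0], 1],
  [[-0.15, 0, 0.13], [0, 0, 0], 1],
  [[0, 0, 0], [0, 0, 0], 1],
])

```text
clock: 40.75
position: [0.6442, 0.1768, 0.0862]
tool_rot: [-3.142, 0.705, -2.944]
force: [1.8, 0.6, 21.2]
grip_width: 0.0087
finger_force: 69.1
```

```bash
python3 - <<'E'
from h import *; from kin import chestR
to([.6536,.1786,.0846],chestR(40,1).as_euler("xyz"))
E
```

```text
clk 40.75 pos [0.6442 0.1768 0.0862] rot [-3.142  0.705 -2.944] q [ 0.16  0.83 -0.79  2.12  2.2   0.71 -0.54] F [ 1.8  0.6 21.2] w 0.0087
turn first [-0.01  0.04 -0.01] then shift [-0.25 -0.    0.3 ]
```

play_rows([
  [[-0.13, 0, 0.05], [0, 0, 0], 1],
  [[-0.1, 0, 0.08], [0, 0, 0], 1],
  [[-0.1, 0, 0.08], [0, 0, 0], 1],
  [[-0.06, 0, 0.05], [0, 0, 0], 1],
  [[0, 0, 0], [0, 0, 0], 1],
  [[0, 0, 0], [0, 0, 0], 1],
])

```text
clock: 41.5
position: [0.6544, 0.1788, 0.0863]
tool_rot: [3.141, 0.702, -2.945]
force: [0.9, 1.6, 10.5]
grip_width: 0.0087
finger_force: 68.4
```

```bash
python3 - <<'E'
from h import *; from kin import chestR
to([.6536,.1786,.0846],chestR(40,1).as_euler("xyz"))
E
```

```text
clk 41.5 pos [0.6544 0.1788 0.0863] rot [ 3.141  0.702 -2.945] q [ 0.16  0.83 -0.78  2.09  2.18  0.69 -0.52] F [ 0.9  1.6 10.5] w 0.0087
turn first [-0.    0.02 -0.01] then shift [ 0.07 -0.    0.03]
```

play_rows([
  [[-0.06, 0, 0.05], [0, 0, 0], 1],
  [[0, 0, 0], [0, 0, 0], 1],
  [[-0.06, 0, 0.05], [0, 0, 0], 1],
  [[0, 0, 0], [0, 0, 0], 1],
])

```text
clock: 42.0
position: [0.6582, 0.1795, 0.0863]
tool_rot: [3.141, 0.702, -2.945]
force: [0.8, 2.7, 10.2]
grip_width: 0.0084
finger_force: 68.4
```

play_rows([
  [[-0.08, 0, 0.06], [0, 0, 0], 1],
  [[0, 0, 0], [0, 0, 0], 1],
  [[-0.08, 0, 0.06], [0, 0, 0], 1],
  [[0, 0, 0], [0, 0, 0], 1],
])

```text
clock: 42.5
position: [0.6626, 0.1805, 0.0863]
tool_rot: [3.141, 0.701, -2.944]
force: [-2.6, 1.0, 11.6]
grip_width: 0.0085
finger_force: 69.0
```

```bash
python3 - <<'E'
from h import *
f=grab_frame("scene");save(f,"s8");f=grab_frame("wrist");save(f,"w8");print(bot.observe()["force"])
a=cv2.imread("pics/w8.png");cv2.imwrite("pics/w8c.png",a[120:480,120:520])
E
```

```text
[-2.48114652  0.4203926  11.15136683]
```

View pics/w8c.png

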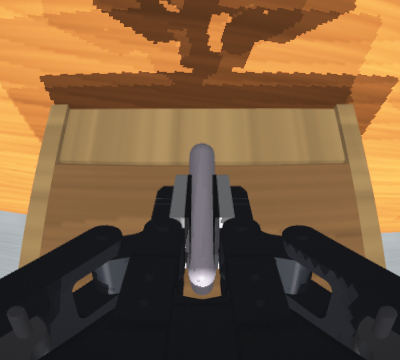

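play_rows([
  [[-0.08, 0, 0.06], [0, 0, 0], 1],
  [[0, 0, 0], [0, 0, 0], 1],
  [[-0.06, 0, 0.05], [0, 0, 0], 1],
  [[0, 0, 0], [0, 0, 0], 1],
])

```text
clock: 43.1
position: [0.6643, 0.1808, 0.0859]
tool_rot: [-3.141, 0.698, -2.942]
force: [-41.6, -14.3, 38.8]
grip_width: 0.0087
finger_force: 79.5
```

play_rows([
  [[0.05, 0, -0.06], [0, 0, 0], 1],
  [[0, 0, 0], [0, 0, 0], -1],
  [[0, 0, 0], [0, 0, 0], -1],
  [[0, 0, 0], [0, 0, 0], -1],
  [[0, 0, 0], [0, 0, 0], -1],
  [[0, 0, 0], [0, 0, 0], -1],
  [[0, 0, 0], [0, 0, 0], -1],
  [[0, 0, -0.6], [0, 0, 0], -1],
  [[0, 0, -0.8], [0, 0, 0], -1],
  [[0, 0, -0.8], [0, 0, 0], -1],
  [[0, 0, -0.8], [0, 0, 0], -1],
  [[0, 0, -0.8], [0, 0, 0], -1],
  [[0, 0, -0.8], [0, 0, 0], -1],
  [[0, 0, 0], [0, 0, 0], -1],
])

```text
clock: 44.85
position: [0.5915, 0.1658, 0.1754]
tool_rot: [-3.141, 0.701, -2.943]
force: [0.0, 0.3, 0.0]
grip_width: 0.0853
finger_force: 0.0
```

```bash
python3 - <<'E'
from h import *
s=bot.observe();to(s["position"])
f=grab_frame("top");save(f,"top9");P=cloud(f);ok=f["depth"]>0;P0=np.load("top0.npz")["P"];k0=np.load("top0.npz")["d"]>0
def rect(P,ok,x0,x1,y0,y1,z0,z1):
    m=ok&(P[...,0]>x0)&(P[...,0]<x1)&(P[...,1]>y0)&(P[...,1]<y1)&(P[...,2]>z0)&(P[...,2]<z1)
    q=P[m];print(len(q),end=" ")
    if len(q)>4:print(cv2.minAreaRect((q[:,:2]*1000).astype(np.float32)),np.median(q[:,2]),"minx",q[:,0].min())
for A,k in((P0,k0),(P,ok)):
    rect(A,k,.62,.68,.14,.22,.1,.13);rect(A,k,.36,.58,-.3,-.08,.112,.135)
E
```

```text
clk 44.85 pos [0.5915 0.1658 0.1754] rot [-3.141  0.701 -2.943] q [ 0.19  0.57 -0.83  2.22  2.    0.59 -0.48] F [0.  0.3 0. ] w 0.0853
turn first [0. 0. 0.] then shift [0. 0. 0.]
66 ((663.1620483398438, 180.7975311279297), (33.72661209106445, 11.125354766845703), 9.622015953063965) 0.11269761124441581 minx 0.646530987924782
0 45 ((669.021728515625, 181.7872314453125), (22.12143898010254, 10.184009552001953), 10.413718223571777) 0.11379915517041883 minx 0.6582576862769272
134 ((464.9075012207031, -181.18899536132812), (16.358623504638672, 46.60601043701172), 8.720434188842773) 0.1217935863701041 minx 0.4544131096398057
```

```bash
python3 -c "
from h import *
print(bot.job_done())"
```

```text
the job is handed in; nothing more can be done
None
```

I handed the job in at about 45 s of the 72 s limit: the stand is upright on the middle of the black pad, the dial's pointer is on the zero mark, and the D-pull drawer is pushed shut against its stop. That drawer had started about 11 mm ajar.

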